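# Bolt the medicine box and hold the clip open over its record card

## Task

Close up after the patient: first slide the bolt on the medicine box fully home into its keeper. Then squeeze the orange spring clip open, lift it off the tray's wall, and bring it squarely down over the top edge of the upright record card at its blue mark, so that the jaws gape wide around the edge, one lip either side and well below it (a centimetre or two), with no part of the clip touching the card. Finish while holding it like that, upright and squeezed well open, ready for a slip to be put in; do not let go, and leave the card stand and the bowl and bottles where they are.

Things in the scene. Friction and masses are not known exactly. Their poses are not given: they have to be found in the camera images.
- bolt (a joint): the barrel bolt on top of the medicine box: a steel rod that slides 40 mm along the box's +y into the brass keeper. 0 = fully drawn back, 0.040 (m) = fully home against its stop, the rod through the keeper. It stays where it is left; sliding it takes about 2 N.
- bolt_knob (a point): the bolt's upright red knob, 14 mm across, moving with the bolt. The point is on its axis, 45 mm above the lid (lid 90 mm above the table), 15 mm under the knob's top. Axes are the box's: +y is the way the bolt slides home, z up. Guides and keeper stand at most 23 mm above the lid.
- keeper (a point): centre of the brass keeper into which the bolt's rod goes, on the rod's axis, 12 mm above the lid. It stands 22 mm long, 25 mm wide and 23 mm above the lid.
- medbox: the medicine box, white with a blue lid, 180 x 220 x 90 mm, fixed. Origin at the centre of its underside; z up; the bolt runs parallel to its y axis (20 mm to the -x side of the middle) and goes home towards +y.
- tray: the open green swab tray, 120 x 160 x 50 mm, walls 6 mm, fixed. Origin at the centre of its underside; z up. The clip is parked on its -x wall, whose top is 50 mm above the table.
- clip: orange spring clip like a big clothes peg, 80 g, 34 mm wide along y, 86 mm tall, loose; parked upright, jaws biting the tray's -x wall. Origin midway between the jaws' lower ends; x across the jaws (the squeeze line, normal to the wall), y along the wall, z up to the pin (at 45 mm) and levers. The pin rests on the wall's top, lips 39 mm below: squeezed open, it lifts off straight up.
- clip_bars (a point): midway between the clip's two lever bars, 82 mm above its origin. Bars are 8 mm thick, along y; over both, the clip measures 52 mm along x parked, 30 mm fully open. Squeezing them together spreads the jaws: about 5 N a bar as parked, 10 N fully open, at a firm stop. Held by the bars alone the clip hangs upright; it may drop or rise a few mm as it is squeezed.
- clip_mouth (a point): midway between the clip's two rubber lips, 4 mm above the clip's origin and 35 mm below the pin's underside; same axes as the clip.
- jaw_near (a joint): angle of the clip's -x arm (rad): -0.03 shut, 0 as parked on the wall (lips 6 mm apart), 0.30 fully open. Lip gap = 6 mm + 41 mm x (jaw_near + jaw_far), about 31 mm fully open. A spring closes it.
- jaw_far (a joint): the same for the clip's +x arm (rad): -0.03 shut, 0.30 fully open.
- card_stand: the patient record card, an upright white plastic card 3 mm thick, 140 mm wide, with a green header band, in a loose weighted grey stand (base 90 x 160 mm, 0.9 kg). Origin under the centre of the base; x is the card's normal, y runs along its top edge, z up. The card's top edge is 170 mm above the table.
- card_edge (a point): the middle of the card's top edge (at its very top), where the small blue mark 22 mm wide is; x across the card's thickness, y along the edge, z up.
- bowl: bystander: steel bowl 100 mm across, 40 mm tall. Origin at the centre of its underside.
- amber: bystander: amber bottle 60 mm across, 130 mm tall. Origin at the centre of its underside.
- sprayer: bystander: white spray bottle with an orange head, 72 mm across, 178 mm tall. Origin at the centre of its underside.
Things that resemble listed ones, but are neither listed nor needed, are in the scene too. Several things have the shape of the clip; the one meant has the colours described above.

How it is judged:
By the outcome, as a careful person would: the job done as asked, in the order asked, and still so for the second after the job is handed in, while the arm keeps its last pose, push and grip.
It also fails if it takes over 50 s, if anything falls off the work surface, if the arm or the gripper's body presses on something with over 40 N, if the wrist force passes 120 N, or if a joint passes its speed limit or range.

## Robot

A 6-joint arm with a two-finger parallel gripper is mounted at the origin on the work surface. World frame = base frame: x ahead of the robot, y to its left, z up, the work surface at z = 0. Lengths are in m, angles in rad, forces in N, time in s.
With the tool pointing down it reaches from about 0.3 to 0.95 m from the base axis. Payload 3.1 kg.
Tool frame: the origin (TCP) lies on the front face of the gripper's body, between the roots of the fingers; the fingertips stand 73 mm ahead of it and the grasp point (between the pads) lies 54 mm ahead of it; z points along the fingers, y is the direction in which the jaws open and shut (so a half turn about z gives the same grasp; the last joint's range is limited). The gripper opens to 85 mm and grips with 20 to 120 N. Pads are 22 mm wide; open, the fingers measure 114 mm over their backs; the gripper's body (76 mm by 85 mm) begins 54 mm behind the grasp point. The pads swing forward as they close: fully open they stand 13 mm farther back than shut.
Start: joints at [1.247, 0.308, 1.634, -0, 1.2, -0.07], TCP at [0.157, 0.605, 0.304] pointing down, gripper open.
Joint ranges: [-3.06, 3.06], [-0.79, 1.96], [0.05, 2.63], [-1.19, 4.34], [0.05, 2.64], [-2.94, 2.94]. Speed limits (rad/s): [2.79, 2.79, 3.14, 3.14, 3.14, 3.14].

## Interface

Orientations are given as a unit quaternion [x, y, z, w].
In Python, from station import * gives the robot as it stands.
- The arm moves only by the tool send_rows, never from a script. Its argument "series" is a list of rows, each an object of numbers: "gripper": the finger opening in cm, from 0 to 8.54; "x", "y", "z": the shift along the world's x, y, z in cm; "rx", "ry", "rz": the turn, a rotation vector about the world's x, y, z in rad. A call has exactly 8 rows; each row shifts and turns the commanded pose from where the row before left it; what a row does not reach is not made up. A row lasts 1/12 s, in which the tool goes at most 41.7 mm and 7.16 degrees, less where a joint would pass 70% of its speed; a pose out of reach is approached as far as the arm can. A call with a gripper value outside its range is refused whole. The fingers move at their own pace and stop on an object; "newtons" is the grip in N (left out, the last holds). Time passes only in rows, so rows that do not move let the fingers close, or fill a call up. It gives the time, the measured TCP pose, the force and the opening at its end, in the units of the state.
- observe(): the state, without advancing time (a new reading comes with each control period).
- get_image(name): name is "scene" or "top" or "wrist"; returns (picture, depth): 400x640x3 uint8, red, green, blue; 400x640 float32, m along the optical axis (not along the pixel's ray), 0 where there is no reading.
- camera_info(name): a dict with "fx", "fy", "cx", "cy" (pixels), "pose" (4x4, takes a point from camera to world coordinates). Camera axes: x right, y up, looking along -z (the intrinsics and any distortion apply to the point x, -y, -z); pixel columns grow to the right and rows downward; lengths in m; the calibration is good to about 2 mm. A picture is of the moment at which its call begins: read the wrist's pose just before it. camera_info takes no time and is no camera call; for the wrist camera it gives the pose at the moment of the call.
- hand_in(): hands the job in, once; it reports no verdict.
The state is a dict: "clock": time; "q": joint angles; "joint_vel": joint speeds; "joint_efforts": joint torques, N m; "tcp_pos": TCP position; "eef_rot": TCP orientation; "force": force on the tool from outside, world axes, zero at the start; "wrist_torque": the same for the moment, N m; "opening": opening from 0.0 (shut) to 1.0 (fully open).
Only numpy, scipy, OpenCV 4.12 (cv2) and the standard library are available. Lean on these libraries where they do the work, as an engineer would, in place of code of your own. Each camera call takes 0.05 s, during which the arm holds its last target. There are 200 camera calls.

## Working session

There is one attempt and no reset: what is moved stays moved. The work goes in short steps, Python scripts to look and compute and a tool call to move; the robot and the scene stay as the last step left them, time stands still between calls to the robot, and variables do not carry over. Pictures are saved under pics/ and viewed, about 8 in all and at most 12, crops included, and the job is handed in when it is done.

Besides the shell and the picture viewer there is one more tool, called after "Emit:" as name(argument=value, ...) on one line, values as JSON. send_rows: Moves the arm, as the interface text tells. Its arguments: {"type":"object","properties":{"series":{"type":"array","items":{"type":"object","properties":{"gripper":{"type":"number"},"x":{"type":"number"},"y":{"type":"number"},"z":{"type":"number"},"rx":{"type":"number"},"ry":{"type":"number"},"rz":{"type":"number"}}}},"newtons":{"type":"number"}},"required":["series"]}

```bash
mkdir -p pics; ls
python3 - <<'E'
from station import *
import cv2,numpy as np
s=observe();print({k:np.round(v,3) for k,v in s.items()})
for n in("scene","top"):
    p,d=get_image(n);cv2.imwrite(f"pics/{n}0.png",p[...,::-1]);np.savez(f"{n}0.npz",p=p,d=d)
    c=camera_info(n);print({k:(np.round(v,3) if not isinstance(v,str) else v) for k,v in c.items()})
E
```

```text
pics
{'clock': np.float64(0.0), 'q': array([ 1.247,  0.309,  1.635,  0.   ,  1.2  , -0.07 ]), 'joint_vel': array([-0.   , -0.   ,  0.001, -0.001, -0.003,  0.002]), 'joint_efforts': array([ 1.0000e-03, -4.1524e+01, -2.7667e+01,  0.0000e+00,  1.0000e-02,
       -0.0000e+00]), 'tcp_pos': array([0.157, 0.604, 0.303]), 'eef_rot': array([ 0.127,  0.992, -0.001, -0.   ]), 'force': array([ 0.895,  0.02 , -0.163]), 'wrist_torque': array([ 0.011, -0.006, -0.001]), 'opening': np.float64(0.998)}
{'fx': np.float64(363.078), 'fy': np.float64(363.078), 'cx': np.float64(320.387), 'cy': np.float64(201.963), 'pose': array([[ 0.777, -0.437,  0.453,  1.141],
       [ 0.63 ,  0.534, -0.564, -0.673],
       [ 0.004,  0.723,  0.69 ,  0.943],
       [ 0.   ,  0.   ,  0.   ,  1.   ]])}
{'fx': np.float64(402.805), 'fy': np.float64(402.805), 'cx': np.float64(322.158), 'cy': np.float64(200.141), 'pose': array([[ 0.013,  0.989, -0.147,  0.424],
       [-1.   ,  0.014,  0.008, -0.   ],
       [ 0.01 ,  0.147,  0.989,  1.282],
       [ 0.   ,  0.   ,  0.   ,  1.   ]])}
```

View pics/scene0.png

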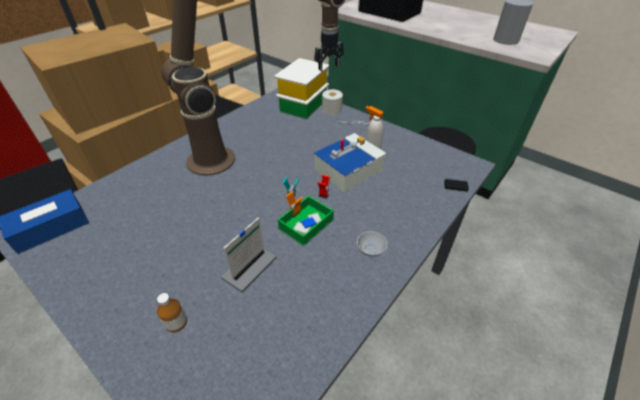

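View pics/top0.png

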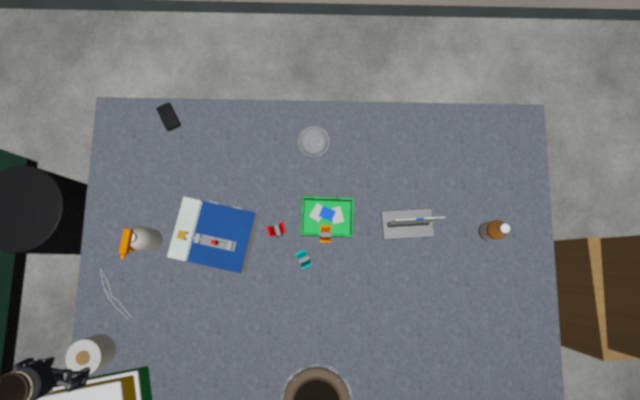

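```bash
cat > h.py <<'E'
from station import *
import cv2,numpy as np
def load(n): z=np.load(n+"0.npz"); return z['p'],z['d']
def mask(p,lo,hi,box=None):
    m=cv2.inRange(cv2.cvtColor(np.ascontiguousarray(p),cv2.COLOR_RGB2HSV),lo,hi)
    if box: k=np.zeros_like(m);u0,v0,u1,v1=box;k[v0:v1,u0:u1]=255;m&=k
    return m
def ray(c,u,v):
    T=np.array(c['pose']);d=np.array([(u-c['cx'])/c['fx'],-(v-c['cy'])/c['fy'],-1.])
    return T[:3,3],T[:3,:3]@d
def onz(c,u,v,z):
    o,d=ray(c,u,v);return o+d*(z-o[2])/d[2]
def pts(c,d,m):
    v,u=np.nonzero((m>0)&(d>0));T=np.array(c['pose']);z=d[v,u]
    P=np.c_[(u-c['cx'])/c['fx']*z,-(v-c['cy'])/c['fy']*z,-z]
    return P@T[:3,:3].T+T[:3,3]
def tri(r1,r2):
    (a,d),(b,e)=r1,r2;A=np.c_[d,-e];t=np.linalg.lstsq(A,b-a,rcond=None)[0]
    p,q=a+d*t[0],b+e*t[1];return (p+q)/2,np.linalg.norm(p-q)
def rect(m):
    c=max(cv2.findContours(m,cv2.RETR_EXTERNAL,cv2.CHAIN_APPROX_NONE)[0],key=cv2.contourArea)
    return c[:,0,:]
E
python3 - <<'E'
from h import *
np.set_printoptions(precision=4,suppress=True)
p,d=load("top");c=camera_info("top")
def rep(n,m,zr=None):
    P=pts(c,d,m)
    if zr: P=P[(P[:,2]>zr[0])&(P[:,2]<zr[1])]
    print(n,len(P),'med',np.median(P,0),'lo',np.percentile(P,3,0),'hi',np.percentile(P,97,0));return P
def wrect(n,m,z):
    k=rect(m);W=np.array([onz(c,u,v,z)[:2] for u,v in k],np.float32)
    r=cv2.minAreaRect(W*1000);print(n,'centre',r[0],'size',r[1],'ang',r[2])
rep('knob',mask(p,(0,120,100),(8,255,255),(195,230,240,255)))
rep('brass',mask(p,(12,80,80),(30,255,255),(172,225,195,245)))
b=mask(p,(105,120,60),(120,255,255),(160,190,265,280));rep('lid',b);wrect('lid',b,.09)
t=mask(p,(50,100,60),(80,255,255),(290,185,365,245));rep('tray',t);wrect('tray',t,.05)
o=mask(p,(5,140,120),(20,255,255),(310,220,340,250));rep('clip',o);print(cv2.minAreaRect(rect(o)))
rep('redclip',mask(p,(0,120,100),(6,255,255),(262,215,292,245)))
P=rep('card',255*np.ones_like(b)*((np.add.outer(np.arange(400)*0,np.arange(640))>378)&(np.add.outer(np.arange(400)*0,np.arange(640))<450)&(np.add.outer(np.arange(400),np.arange(640)*0)>195)&(np.add.outer(np.arange(400),np.arange(640)*0)<245)).astype(np.uint8),(.13,.2))
rep('bluemark',mask(p,(100,100,60),(125,255,255),(410,205,436,230)))
s,_=load("scene")
a=cv2.resize(p[190:280,160:345],None,fx=4,fy=4,interpolation=cv2.INTER_CUBIC)
bb=cv2.resize(s[130:290,220:400],None,fx=4.1,fy=4.1,interpolation=cv2.INTER_CUBIC)
cc=cv2.resize(p[195:250,370:460],None,fx=4,fy=4,interpolation=cv2.INTER_CUBIC)
cv2.imwrite("pics/c1.png",bb[:600,:740,::-1]);
k=np.zeros((590,740,3),np.uint8);k[:360]=a;k[365:585,:360]=cc;cv2.imwrite("pics/c2.png",k[...,::-1])
E
```

```text
knob 21 med [0.4703 0.2915 0.1469] lo [0.4668 0.2885 0.1304] hi [0.4752 0.3    0.1506]
brass 53 med [0.4928 0.396  0.1115] lo [0.4814 0.3864 0.1067] hi [0.5017 0.4058 0.1149]
lid 2850 med [0.4996 0.2817 0.0886] lo [0.4005 0.2067 0.0844] hi [0.576  0.3635 0.0931]
lid centre (489.0688171386719, 285.33990478515625) size (158.658203125, 181.63909912109375) ang 78.35032653808594
tray 1393 med [ 0.5574 -0.0304  0.0064] lo [ 0.5001 -0.1031 -0.0005] hi [0.6164 0.0507 0.0508]
tray centre (557.7025146484375, -25.962249755859375) size (160.10781860351562, 121.18179321289062) ang 88.87307739257812
clip 97 med [ 0.5108 -0.0204  0.0819] lo [ 0.4762 -0.0344  0.0614] hi [ 0.5233 -0.008   0.098 ]
((325.5, 228.5), (5.0, 9.0), 90.0)
redclip 89 med [0.5126 0.1366 0.0704] lo [0.4985 0.1037 0.0466] hi [0.5284 0.1495 0.0877]
card 117 med [ 0.5401 -0.2816  0.1652] lo [ 0.5355 -0.3451  0.1351] hi [ 0.5462 -0.2141  0.1728]
bluemark 12 med [ 0.5417 -0.2836  0.1689] lo [ 0.5398 -0.3148  0.0091] hi [ 0.5599 -0.2749  0.1725]
```

View pics/c2.png

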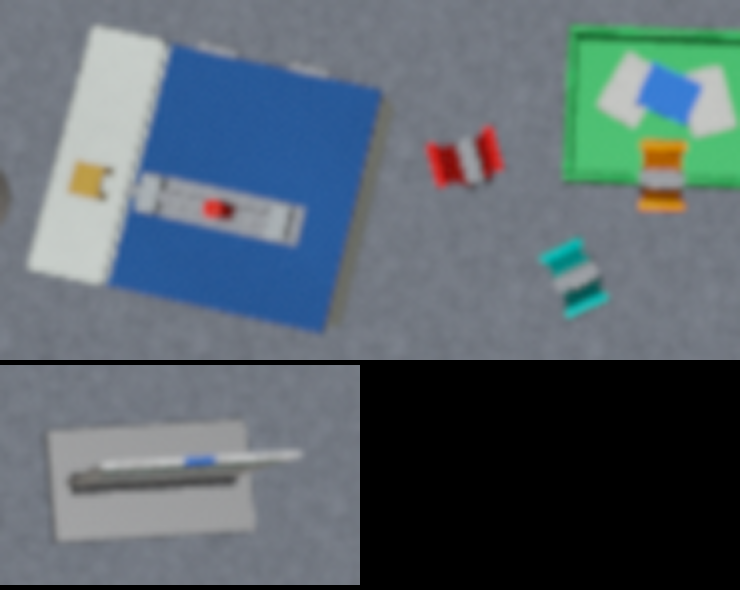

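View pics/c1.png

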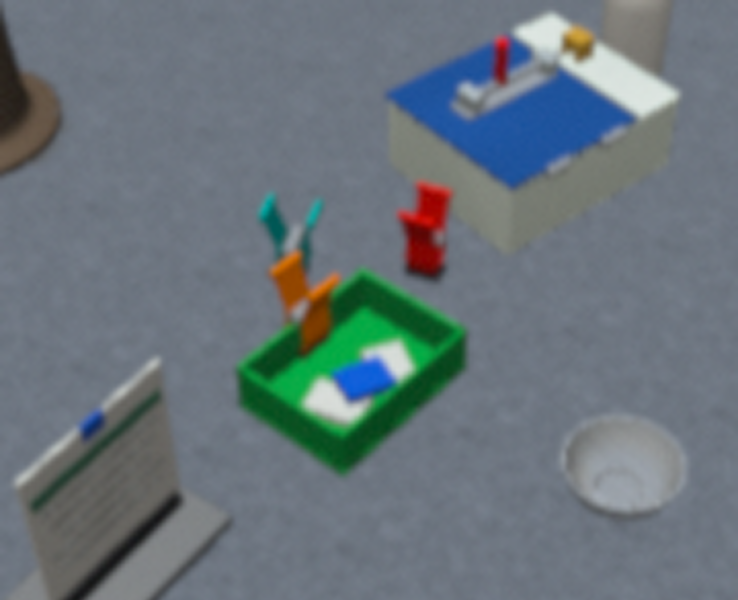

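Candidates in the top image: orange clip (326,235), red clip (277,230) and teal clip (304,260). The close crop confirms the orange one is the clip on the tray's -x wall. The red knob is at (213,242), the brass keeper at (182,236), and the blue mark on the card edge at about (420,219). I'll move above the bolt for a closer look.

Emit:
send_rows(series=[{"x": 2, "y": -2, "rz": 0.0063, "gripper": 5}, {"x": 2, "y": -2, "rz": 0.0063, "gripper": 5}, {"x": 2, "y": -2, "rz": 0.0063, "gripper": 5}, {"x": 2, "y": -2, "rz": 0.0063, "gripper": 5}, {"x": 2, "y": -2, "rz": 0.0063, "gripper": 5}, {"x": 2, "y": -2, "rz": 0.0063, "gripper": 5}, {"x": 2, "y": -2, "rz": 0.0063, "gripper": 5}, {"x": 2, "y": -2, "rz": 0.0063, "gripper": 5}], newtons=25)

```text
invalid input at $.series[0]: expected keys gripper, x, y, z, rx, ry, rz
```

Emit:
send_rows(series=[{"x": 2, "y": -2}, {"x": 2, "y": -2}, {"x": 2, "y": -2}, {"x": 2, "y": -2}, {"x": 2, "y": -2}, {"x": 2, "y": -2}, {"x": 2, "y": -2}, {}])

```text
invalid input at $.series[0]: expected keys gripper, x, y, z, rx, ry, rz
```

Run:
```python
from h import *
np.set_printoptions(precision=4,suppress=True)
c=camera_info("wrist");s=observe();p,d=get_image("wrist")
np.savez("wrist0.npz",p=p,d=d);cv2.imwrite("pics/w1.png",p[...,::-1])
print(s['tcp_pos'],s['eef_rot'],s['opening'],s['q']);print(c['pose'],c['fx'])
def rep(n,m,zr=None):
    P=pts(c,d,m)
    if zr: P=P[(P[:,2]>zr[0])&(P[:,2]<zr[1])]
    if len(P):print(n,len(P),'mid',(P.min(0)+P.max(0))/2,'med',np.median(P,0),'lo',np.percentile(P,3,0),'hi',np.percentile(P,97,0));return P
rep('knobtop',mask(p,(0,120,60),(8,255,255))|mask(p,(172,120,60),(180,255,255)),(.145,.156))
rep('brass',mask(p,(12,80,80),(30,255,255)),(.108,.117))
b=mask(p,(105,120,60),(120,255,255))
k=rect(b);W=np.array([onz(c,u,v,.09)[:2] for u,v in k],np.float32);r=cv2.minAreaRect(W*1000);print(r)
```

```text
[0.1567 0.6044 0.3028] [ 0.1265  0.992  -0.001  -0.0002] 0.99881202758848 [ 1.2473  0.309   1.635   0.      1.1997 -0.0697]
[[ 0.251  -0.935  -0.2504  0.0933]
 [ 0.968   0.242   0.0667  0.6205]
 [-0.0017 -0.2592  0.9658  0.373 ]
 [ 0.      0.      0.      1.    ]] 325.5399624723844Traceback (most recent call last):
  File "<stdin>", line 13, in <module>
  File "h.py", line 21, in rect
    c=max(cv2.findContours(m,cv2.RETR_EXTERNAL,cv2.CHAIN_APPROX_NONE)[0],key=cv2.contourArea)
ValueError: max() iterable argument is empty
```

View pics/w1.png

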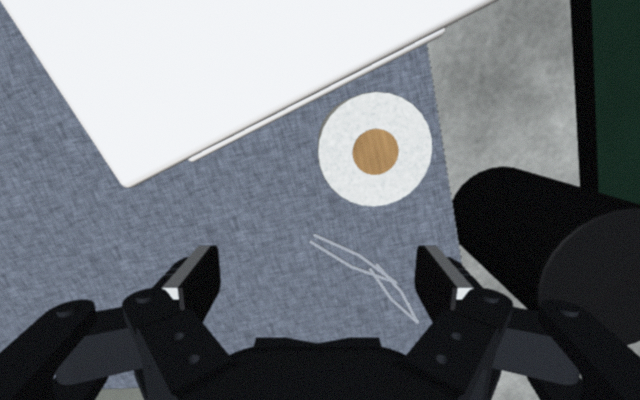

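The wrist picture shows the start view only, with a roll at (375,150) and no targets. The rows were refused because every key is required, so I'll resend them.

Emit:
send_rows(series=[{"x": 2, "y": -2, "z": 0, "rx": 0, "ry": 0, "rz": 0.0063, "gripper": 5}, {"x": 2, "y": -2, "z": 0, "rx": 0, "ry": 0, "rz": 0.0063, "gripper": 5}, {"x": 2, "y": -2, "z": 0, "rx": 0, "ry": 0, "rz": 0.0063, "gripper": 5}, {"x": 2, "y": -2, "z": 0, "rx": 0, "ry": 0, "rz": 0.0063, "gripper": 5}, {"x": 2, "y": -2, "z": 0, "rx": 0, "ry": 0, "rz": 0.0063, "gripper": 5}, {"x": 2, "y": -2, "z": 0, "rx": 0, "ry": 0, "rz": 0.0063, "gripper": 5}, {"x": 2, "y": -2, "z": 0, "rx": 0, "ry": 0, "rz": 0.0063, "gripper": 5}, {"x": 2, "y": -2, "z": 0, "rx": 0, "ry": 0, "rz": 0.0063, "gripper": 5}], newtons=25)

```text
clock: 0.82
tcp_pos: [0.3176, 0.4437, 0.3036]
eef_rot: [0.101, 0.995, -0.0, -0.0]
force: [0.7, 0.5, -1.0]
opening: 0.582
```

Emit:
send_rows(series=[{"x": 2, "y": -2, "z": 0, "rx": 0, "ry": 0, "rz": 0, "gripper": 5}, {"x": 2, "y": -2, "z": 0, "rx": 0, "ry": 0, "rz": 0, "gripper": 5}, {"x": 2, "y": -2, "z": 0, "rx": 0, "ry": 0, "rz": 0, "gripper": 5}, {"x": 2, "y": -2, "z": 0, "rx": 0, "ry": 0, "rz": 0, "gripper": 5}, {"x": 2, "y": -2, "z": 0, "rx": 0, "ry": 0, "rz": 0, "gripper": 5}, {"x": 2, "y": -2, "z": 0, "rx": 0, "ry": 0, "rz": 0, "gripper": 5}, {"x": 2, "y": -2, "z": 0, "rx": 0, "ry": 0, "rz": 0, "gripper": 5}, {"x": 0, "y": 0, "z": 0, "rx": 0, "ry": 0, "rz": 0, "gripper": 5}])

```text
clock: 1.48
tcp_pos: [0.4599, 0.3018, 0.3037]
eef_rot: [0.103, 0.995, -0.001, 0.001]
force: [0.1, -0.3, 0.1]
opening: 0.582
```

```bash
cat > w.py <<'E'
from h import *
np.set_printoptions(precision=4,suppress=True)
import sys
c=camera_info("wrist");s=observe();p,d=get_image("wrist")
np.savez("wrist0.npz",p=p,d=d);cv2.imwrite(f"pics/{sys.argv[1]}.png",p[...,::-1])
print(s['clock'],s['tcp_pos'],s['eef_rot'],s['opening'],s['q'])
def rep(n,m,zr=None):
    P=pts(c,d,m)
    if zr: P=P[(P[:,2]>zr[0])&(P[:,2]<zr[1])]
    if len(P):print(n,len(P),'mid',(P.min(0)+P.max(0))/2,'med',np.median(P,0),'lo',np.percentile(P,3,0),'hi',np.percentile(P,97,0));return P
E
python3 - w2 <<'E'
from w import *
rep('knobtop',mask(p,(0,120,60),(8,255,255))|mask(p,(172,120,60),(180,255,255)),(.145,.156))
rep('brass',mask(p,(12,80,80),(30,255,255)),(.108,.117))
b=mask(p,(105,120,60),(120,255,255))
k=rect(b);W=np.array([onz(c,u,v,.09)[:2] for u,v in k],np.float32);r=cv2.minAreaRect(W*1000);print(r)
E
```

```text
1.4833 [0.4599 0.3018 0.3037] [ 0.1035  0.9946 -0.0009  0.0011] 0.581624633660839 [ 0.5027  0.1644  1.8119 -0.003   1.1643 -0.8596]
knobtop 276 mid [0.4668 0.2967 0.1484] med [0.4663 0.297  0.15  ] lo [0.4606 0.2912 0.1466] hi [0.4727 0.3026 0.1514]
brass 807 mid [0.4873 0.3977 0.1115] med [0.487  0.3973 0.1132] lo [0.475  0.3865 0.1096] hi [0.499  0.4081 0.1145]
((485.67730712890625, 288.2859802246094), (161.12551879882812, 183.02755737304688), 78.35909271240234)
```

View pics/w2.png

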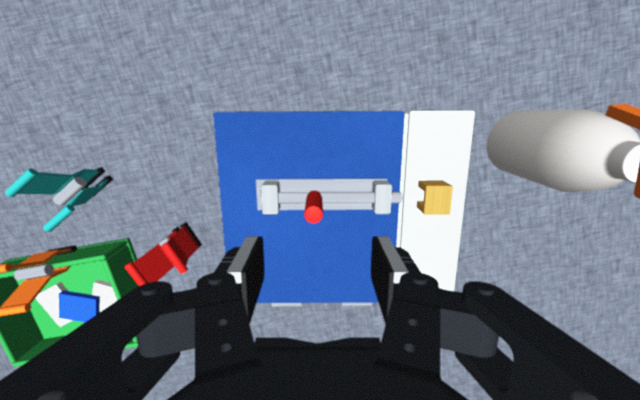

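The wrist view shows the red knob at (314,206), its guides, the keeper at (434,197), and the pads parallel to the bolt. The measured heights of 0.150 and 0.113 match the description. Next I'll descend and close on the knob.

Emit:
send_rows(series=[{"x": 0.35, "y": -0.25, "z": -1.4, "rx": 0, "ry": 0, "rz": 0, "gripper": 5}, {"x": 0.35, "y": -0.25, "z": -1.4, "rx": 0, "ry": 0, "rz": 0, "gripper": 5}, {"x": 0, "y": 0, "z": -1.4, "rx": 0, "ry": 0, "rz": 0, "gripper": 5}, {"x": 0, "y": 0, "z": -1.4, "rx": 0, "ry": 0, "rz": 0, "gripper": 5}, {"x": 0, "y": 0, "z": -1.4, "rx": 0, "ry": 0, "rz": 0, "gripper": 5}, {"x": 0, "y": 0, "z": -1.4, "rx": 0, "ry": 0, "rz": 0, "gripper": 5}, {"x": 0, "y": 0, "z": -1.4, "rx": 0, "ry": 0, "rz": 0, "gripper": 5}, {"x": 0, "y": 0, "z": -1.4, "rx": 0, "ry": 0, "rz": 0, "gripper": 5}])

```text
clock: 2.2
tcp_pos: [0.463, 0.3007, 0.191]
eef_rot: [0.101, 0.995, 0.0, -0.0]
force: [0.5, -0.6, -0.4]
opening: 0.585
```

Emit:
send_rows(series=[{"x": 0, "y": 0, "z": 0, "rx": 0, "ry": 0, "rz": 0, "gripper": 1}, {"x": 0, "y": 0, "z": 0, "rx": 0, "ry": 0, "rz": 0, "gripper": 1}, {"x": 0, "y": 0, "z": 0, "rx": 0, "ry": 0, "rz": 0, "gripper": 1}, {"x": 0, "y": 0, "z": 0, "rx": 0, "ry": 0, "rz": 0, "gripper": 1}, {"x": 0, "y": 0, "z": 0, "rx": 0, "ry": 0, "rz": 0, "gripper": 1}, {"x": 0, "y": 0, "z": 0, "rx": 0, "ry": 0, "rz": 0, "gripper": 1}, {"x": 0, "y": 0, "z": 0, "rx": 0, "ry": 0, "rz": 0, "gripper": 1}, {"x": 0, "y": 0, "z": 0, "rx": 0, "ry": 0, "rz": 0, "gripper": 1}])

```text
clock: 2.87
tcp_pos: [0.4637, 0.3003, 0.1923]
eef_rot: [0.102, 0.995, 0.0, -0.0]
force: [-2.3, 0.6, 1.0]
opening: 0.155
```

Emit:
send_rows(series=[{"x": 0.08, "y": 0.4, "z": 0, "rx": 0, "ry": 0, "rz": 0, "gripper": 1}, {"x": 0.08, "y": 0.4, "z": 0, "rx": 0, "ry": 0, "rz": 0, "gripper": 1}, {"x": 0.08, "y": 0.4, "z": 0, "rx": 0, "ry": 0, "rz": 0, "gripper": 1}, {"x": 0.08, "y": 0.4, "z": 0, "rx": 0, "ry": 0, "rz": 0, "gripper": 1}, {"x": 0.08, "y": 0.4, "z": 0, "rx": 0, "ry": 0, "rz": 0, "gripper": 1}, {"x": 0.08, "y": 0.4, "z": 0, "rx": 0, "ry": 0, "rz": 0, "gripper": 1}, {"x": 0.08, "y": 0.4, "z": 0, "rx": 0, "ry": 0, "rz": 0, "gripper": 1}, {"x": 0.08, "y": 0.4, "z": 0, "rx": 0, "ry": 0, "rz": 0, "gripper": 1}])

```text
clock: 3.53
tcp_pos: [0.4704, 0.3327, 0.1923]
eef_rot: [0.101, 0.995, 0.0, -0.0]
force: [-4.8, -0.7, 5.7]
opening: 0.151
```

Emit:
send_rows(series=[{"x": 0.02, "y": 0.1, "z": 0, "rx": 0, "ry": 0, "rz": 0, "gripper": 1}, {"x": 0.02, "y": 0.1, "z": 0, "rx": 0, "ry": 0, "rz": 0, "gripper": 1}, {"x": 0.02, "y": 0.1, "z": 0, "rx": 0, "ry": 0, "rz": 0, "gripper": 1}, {"x": 0.02, "y": 0.1, "z": 0, "rx": 0, "ry": 0, "rz": 0, "gripper": 1}, {"x": 0, "y": 0, "z": 0, "rx": 0, "ry": 0, "rz": 0, "gripper": 1}, {"x": 0, "y": 0, "z": 0, "rx": 0, "ry": 0, "rz": 0, "gripper": 1}, {"x": 0, "y": 0, "z": 0, "rx": 0, "ry": 0, "rz": 0, "gripper": 1}, {"x": 0, "y": 0, "z": 0, "rx": 0, "ry": 0, "rz": 0, "gripper": 1}])

```text
clock: 4.2
tcp_pos: [0.4707, 0.3341, 0.1923]
eef_rot: [0.101, 0.995, -0.003, -0.001]
force: [-5.8, -8.4, 8.9]
opening: 0.156
```

Emit:
send_rows(series=[{"x": 0.02, "y": 0.1, "z": 0, "rx": 0, "ry": 0, "rz": 0, "gripper": 1}, {"x": 0.02, "y": 0.1, "z": 0, "rx": 0, "ry": 0, "rz": 0, "gripper": 1}, {"x": 0, "y": 0, "z": 0, "rx": 0, "ry": 0, "rz": 0, "gripper": 1}, {"x": 0, "y": 0, "z": 0, "rx": 0, "ry": 0, "rz": 0, "gripper": 1}, {"x": 0, "y": 0, "z": 0, "rx": 0, "ry": 0, "rz": 0, "gripper": 1}, {"x": 0, "y": 0, "z": 0, "rx": 0, "ry": 0, "rz": 0, "gripper": 1}, {"x": 0, "y": 0, "z": 0, "rx": 0, "ry": 0, "rz": 0, "gripper": 1}, {"x": 0, "y": 0, "z": 0, "rx": 0, "ry": 0, "rz": 0, "gripper": 1}])

```text
clock: 4.87
tcp_pos: [0.4708, 0.3345, 0.1923]
eef_rot: [0.101, 0.995, -0.005, -0.001]
force: [-7.6, -13.8, 12.1]
opening: 0.152
```

```bash
python3 - w3 <<'E'
from w import *
print(s['force'])
r=mask(p,(0,120,60),(8,255,255))|mask(p,(172,120,60),(180,255,255))
rep('knob',r,(.12,.156))
rep('brass',mask(p,(12,80,80),(30,255,255)),(.1,.12))
cv2.imwrite("pics/w3c.png",p[100:400,120:560,::-1])
E
```

```text
4.8667 [0.4708 0.3345 0.1923] [ 0.1008  0.9949 -0.0047 -0.0015] 0.15238275638108342 [ 0.5447  0.3517  1.8249 -0.007   0.973  -0.8202]
[ -7.569  -13.7578  12.0915]
knob 1740 mid [0.4747 0.3325 0.138 ] med [0.4701 0.3332 0.1482] lo [0.4676 0.3272 0.1221] hi [0.4791 0.3389 0.151 ]
brass 2672 mid [0.4877 0.3978 0.1077] med [0.4854 0.397  0.113 ] lo [0.4743 0.3858 0.1021] hi [0.4994 0.4086 0.1142]
```

View pics/w3c.png

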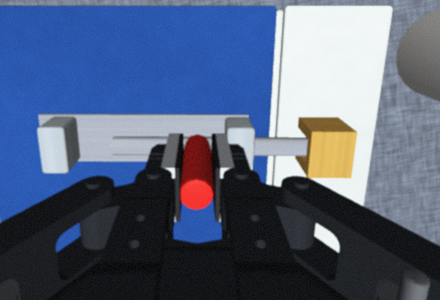

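The picture shows the rod reaching into the keeper at about (310,147), with the right finger close by the guide. The resisting force includes an upward part, so the fingertip may be rubbing the guide. I'll regrip 7 mm higher and push again.

Emit:
send_rows(series=[{"x": 0, "y": 0, "z": 0, "rx": 0, "ry": 0, "rz": 0, "gripper": 3}, {"x": 0, "y": 0, "z": 0, "rx": 0, "ry": 0, "rz": 0, "gripper": 3}, {"x": 0, "y": 0, "z": 0.7, "rx": 0, "ry": 0, "rz": 0, "gripper": 3}, {"x": 0, "y": 0, "z": 0, "rx": 0, "ry": 0, "rz": 0, "gripper": 1}, {"x": 0, "y": 0, "z": 0, "rx": 0, "ry": 0, "rz": 0, "gripper": 1}, {"x": 0, "y": 0, "z": 0, "rx": 0, "ry": 0, "rz": 0, "gripper": 1}, {"x": 0, "y": 0, "z": 0, "rx": 0, "ry": 0, "rz": 0, "gripper": 1}, {"x": 0, "y": 0, "z": 0, "rx": 0, "ry": 0, "rz": 0, "gripper": 1}])

```text
clock: 5.58
tcp_pos: [0.4716, 0.3343, 0.2001]
eef_rot: [0.1, 0.995, -0.005, -0.0]
force: [-2.7, -14.0, 10.6]
opening: 0.155
```

Emit:
send_rows(series=[{"x": 0.02, "y": 0.1, "z": 0, "rx": 0, "ry": 0, "rz": 0, "gripper": 1}, {"x": 0.02, "y": 0.1, "z": 0, "rx": 0, "ry": 0, "rz": 0, "gripper": 1}, {"x": 0, "y": 0, "z": 0, "rx": 0, "ry": 0, "rz": 0, "gripper": 1}, {"x": 0, "y": 0, "z": 0, "rx": 0, "ry": 0, "rz": 0, "gripper": 1}, {"x": 0, "y": 0, "z": 0, "rx": 0, "ry": 0, "rz": 0, "gripper": 1}, {"x": 0, "y": 0, "z": 0, "rx": 0, "ry": 0, "rz": 0, "gripper": 1}, {"x": 0, "y": 0, "z": 0, "rx": 0, "ry": 0, "rz": 0, "gripper": 1}, {"x": 0, "y": 0, "z": 0, "rx": 0, "ry": 0, "rz": 0, "gripper": 1}])

```text
clock: 6.25
tcp_pos: [0.4717, 0.3347, 0.2]
eef_rot: [0.1, 0.995, -0.007, -0.001]
force: [-3.2, -18.2, 14.1]
opening: 0.151
```

```bash
python3 - w4 <<'E'
from w import *
print(s['force'])
r=mask(p,(0,120,60),(8,255,255))|mask(p,(172,120,60),(180,255,255))
rep('knobtop',r,(.145,.156))
rep('brass',mask(p,(12,80,80),(30,255,255)),(.108,.117))
E
```

```text
6.25 [0.4717 0.3347 0.2   ] [ 0.1001  0.995  -0.0069 -0.0009] 0.15089497232661764 [ 0.546   0.3436  1.8175 -0.0118  0.9903 -0.8178]
[ -3.2462 -18.235   14.1457]
knobtop 886 mid [0.4737 0.3326 0.1504] med [0.4727 0.3328 0.15  ] lo [0.4677 0.3272 0.1459] hi [0.4796 0.3386 0.1514]
brass 2110 mid [0.4875 0.3978 0.1116] med [0.4866 0.3973 0.1132] lo [0.4748 0.3864 0.1096] hi [0.4993 0.4085 0.1144]
```

The bolt stops at the same point at a higher grip with 18 N against it, and about 2 N slides it, so it is at its end stop. I'll release, rise and look.

Emit:
send_rows(series=[{"x": 0, "y": 0, "z": 0, "rx": 0, "ry": 0, "rz": 0, "gripper": 4}, {"x": 0, "y": 0, "z": 0, "rx": 0, "ry": 0, "rz": 0, "gripper": 4}, {"x": 0, "y": 0, "z": 1, "rx": 0, "ry": 0, "rz": 0, "gripper": 4}, {"x": 0, "y": 0, "z": 2, "rx": 0, "ry": 0, "rz": 0, "gripper": 4}, {"x": 0, "y": 0, "z": 2, "rx": 0, "ry": 0, "rz": 0, "gripper": 4}, {"x": 0, "y": 0, "z": 2, "rx": 0, "ry": 0, "rz": 0, "gripper": 6}, {"x": 0, "y": 0, "z": 2, "rx": 0, "ry": 0, "rz": 0, "gripper": 7}, {"x": 0, "y": 0, "z": 1, "rx": 0, "ry": 0, "rz": 0, "gripper": 7}])

```text
clock: 6.97
tcp_pos: [0.4732, 0.3416, 0.3027]
eef_rot: [0.101, 0.995, 0.002, 0.002]
force: [0.4, 0.6, 0.3]
opening: 0.818
```

```bash
python3 - w5 <<'E'
from w import *
r=mask(p,(0,120,60),(8,255,255))|mask(p,(172,120,60),(180,255,255))
rep('knobtop',r,(.145,.156))
rep('brass',mask(p,(12,80,80),(30,255,255)),(.108,.117))
E
```

```text
6.9667 [0.4732 0.3416 0.3027] [0.1011 0.9949 0.0021 0.0024] 0.8178209277794142 [ 0.5504  0.2273  1.7387  0.0005  1.1691 -0.818 ]
knobtop 282 mid [0.4669 0.4253 0.1505] med [0.4735 0.3327 0.1499] lo [0.4681 0.3268 0.1467] hi [0.4799 0.3385 0.1515]
brass 800 mid [0.4878 0.3976 0.1117] med [0.487  0.3975 0.1132] lo [0.4753 0.3869 0.1107] hi [0.4994 0.4083 0.1145]
```

Emit:
send_rows(series=[{"x": 0.2, "y": -2.2, "z": 0, "rx": 0, "ry": 0, "rz": -0.0868, "gripper": 7}, {"x": 0.2, "y": -2.2, "z": 0, "rx": 0, "ry": 0, "rz": -0.0868, "gripper": 7}, {"x": 0.2, "y": -2.2, "z": 0, "rx": 0, "ry": 0, "rz": -0.0868, "gripper": 7}, {"x": 0.2, "y": -2.2, "z": 0, "rx": 0, "ry": 0, "rz": -0.0868, "gripper": 7}, {"x": 0.2, "y": -2.2, "z": 0, "rx": 0, "ry": 0, "rz": -0.0868, "gripper": 7}, {"x": 0.2, "y": -2.2, "z": 0, "rx": 0, "ry": 0, "rz": -0.0868, "gripper": 7}, {"x": 0.2, "y": -2.2, "z": 0, "rx": 0, "ry": 0, "rz": -0.0868, "gripper": 7}, {"x": 0.2, "y": -2.2, "z": 0, "rx": 0, "ry": 0, "rz": -0.0868, "gripper": 7}])

```text
clock: 7.68
tcp_pos: [0.4876, 0.1632, 0.2981]
eef_rot: [0.436, 0.9, -0.0, -0.0]
force: [-0.1, 0.4, -0.6]
opening: 0.818
```

Emit:
send_rows(series=[{"x": 0.2, "y": -2.2, "z": 0, "rx": 0, "ry": 0, "rz": -0.0868, "gripper": 7}, {"x": 0.2, "y": -2.2, "z": 0, "rx": 0, "ry": 0, "rz": -0.0868, "gripper": 7}, {"x": 0.2, "y": -2.2, "z": 0, "rx": 0, "ry": 0, "rz": -0.0868, "gripper": 7}, {"x": 0.2, "y": -2.2, "z": 0, "rx": 0, "ry": 0, "rz": -0.0868, "gripper": 7}, {"x": 0.2, "y": -2.2, "z": 0, "rx": 0, "ry": 0, "rz": -0.0868, "gripper": 7}, {"x": 0.2, "y": -2.2, "z": 0, "rx": 0, "ry": 0, "rz": -0.0868, "gripper": 7}, {"x": 0.2, "y": -2.2, "z": 0, "rx": 0, "ry": 0, "rz": -0.0868, "gripper": 7}, {"x": 0, "y": 0, "z": 0, "rx": 0, "ry": 0, "rz": -0.0868, "gripper": 7}])

```text
clock: 8.35
tcp_pos: [0.5022, 0.0072, 0.2983]
eef_rot: [0.717, 0.697, -0.001, 0.001]
force: [0.7, 0.6, 0.0]
opening: 0.821
```

```bash
python3 - w6 <<'E'
from w import *
o=mask(p,(5,150,80),(20,255,255))
rep('clipall',o,(.05,.11));P=rep('bars',o,(.088,.102))
for sgn in(-1,1):
    Q=P[(P[:,0]-np.median(P[:,0]))*sgn>0] if 0 else P[(P[:,0]>(P[:,0].min()+P[:,0].max())/2)==(sgn>0)]
    print(sgn,len(Q),Q.min(0),Q.max(0),np.percentile(Q,50,0),np.polyfit(Q[:,1],Q[:,0],1)[0])
t=mask(p,(45,90,40),(85,255,255));T=rep('trayrim',t,(.046,.054))
i=T[T[:,0]<.51];print('wall',len(i),i.min(0),i.max(0),np.polyfit(i[:,1],i[:,0],1))
E
```

```text
8.35 [0.5022 0.0072 0.2983] [ 0.717   0.6971 -0.0007  0.0006] 0.820596825368133 [-0.0716  0.0761  1.9229 -0.002   1.1425 -0.0427]
clipall 1332 mid [ 0.4988 -0.0187  0.0746] med [ 0.4915 -0.018   0.083 ] lo [ 0.4744 -0.0337  0.0578] hi [ 0.5233 -0.0037  0.0978]
bars 545 mid [ 0.4988 -0.0187  0.0935] med [ 0.481  -0.0191  0.0964] lo [ 0.4736 -0.0345  0.0932] hi [ 0.5242 -0.0028  0.0983]
-1 278 [ 0.4731 -0.0352  0.088 ] [ 0.4811 -0.0013  0.0989] [ 0.478  -0.0185  0.0964] 0.025984723168940318
1 267 [ 0.5171 -0.0361  0.0924] [ 0.5244 -0.0027  0.099 ] [ 0.5204 -0.0198  0.0965] 0.03462798739354508
trayrim 2601 mid [ 0.5558 -0.0237  0.0493] med [0.5562 0.0066 0.0498] lo [ 0.4967 -0.1019  0.047 ] hi [0.6152 0.055  0.0513]
wall 760 [ 0.4947 -0.1022  0.0461] [0.51   0.0565 0.0525] [0.0137 0.5004]
```

View pics/w6.png

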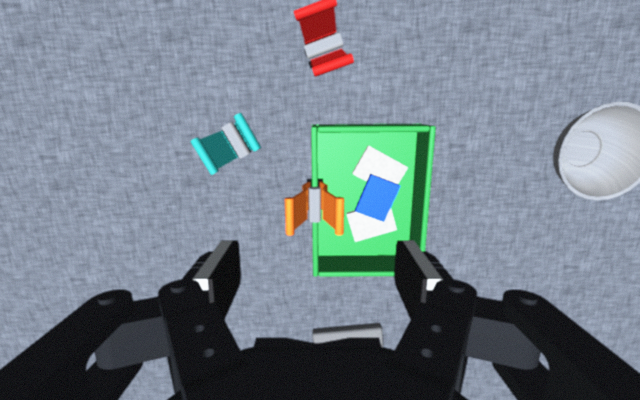

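The clip view is good: bars midpoint (0.4988,-0.0187,~0.094), 51 mm across, yaw about -1.5°, and no obstacles near the fingers. Measured bolt travel was 36.4 mm, so I'll check that the gripper wasn't stopped by the sprayer instead of the bolt's own stop.

```bash
python3 - <<'E'
from h import *
np.set_printoptions(precision=4,suppress=True)
for n,boxk,boxs in(("top",(195,225,250,260),(100,210,165,270)),("scene",(320,130,360,165),(355,95,395,150))):
    c=camera_info(n);a,da=load(n);b,db=get_image(n)
    for p,d,t in((a,da,'before'),(b,db,'after')):
        r=mask(p,(0,110,70),(8,255,255),boxk)|mask(p,(172,110,70),(180,255,255),boxk)
        o=mask(p,(8,150,100),(16,255,255),boxs)
        R=pts(c,d,r);R=R[R[:,2]>.14]
        v,u=np.nonzero(r);print(n,t,'knob',len(R),R.mean(0),'px',u.mean(),v.mean(),end=' ')
        v,u=np.nonzero(o);print('spray px',len(u),u.mean(),v.mean(),u.min(),v.min(),pts(c,d,o).mean(0))
z=np.load("wrist0.npz")
E
python3 - <<'E'
import cv2
a=cv2.imread('pics/w2.png')[150:250,210:490];b=cv2.imread('pics/w5.png')[150:250,210:490]
cv2.imwrite('pics/cmp.png',cv2.resize(cv2.vconcat([a,b]),None,fx=2.8,fy=2.8,interpolation=cv2.INTER_CUBIC))
E
```

```text
top before knob 18 [0.4706 0.294  0.1477] px 213.7391304347826 241.7826086956522 spray px 70 127.22857142857143 243.95714285714286 119 229 [0.4605 0.5243 0.1644]
top after knob 19 [0.4774 0.3281 0.1483] px 201.5 239.15384615384616 spray px 68 127.23529411764706 243.88235294117646 119 229 [0.4607 0.5244 0.1643]
scene before knob 8 [0.467  0.2954 0.1485] px 341.65 143.95 spray px 106 374.0188679245283 111.5 366 106 [0.4423 0.5605 0.1471]
scene after knob 7 [0.4755 0.3285 0.1486] px 348.5238095238095 140.76190476190476 spray px 102 374.20588235294116 111.73529411764706 366 106 [0.4378 0.5706 0.14  ]
```

View pics/cmp.png

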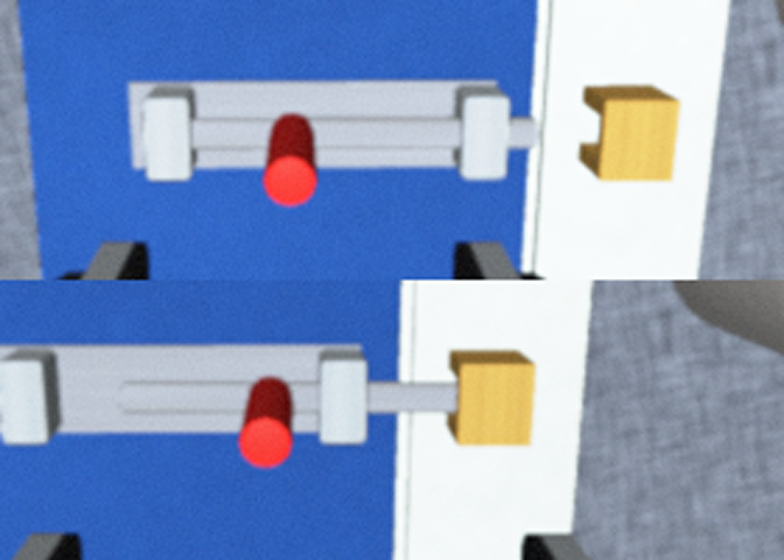

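The sprayer is unmoved, and the picture shows the rod inside the keeper mouth at (455,395). By geometry, 40 mm from fully drawn would put the rod a few mm further in. I'll settle it with an independent push from behind the knob with shut fingers, so that no finger sits on the guide side.

Emit:
send_rows(series=[{"x": -0.47, "y": 3.5, "z": 0, "rx": 0, "ry": 0, "rz": 0, "gripper": 0}, {"x": -0.47, "y": 3.5, "z": 0, "rx": 0, "ry": 0, "rz": 0, "gripper": 0}, {"x": -0.47, "y": 3.5, "z": 0, "rx": 0, "ry": 0, "rz": 0, "gripper": 0}, {"x": -0.47, "y": 3.5, "z": 0, "rx": 0, "ry": 0, "rz": 0, "gripper": 0}, {"x": -0.47, "y": 3.5, "z": 0, "rx": 0, "ry": 0, "rz": 0, "gripper": 0}, {"x": -0.47, "y": 3.5, "z": 0, "rx": 0, "ry": 0, "rz": 0, "gripper": 0}, {"x": -0.47, "y": 3.5, "z": 0, "rx": 0, "ry": 0, "rz": 0, "gripper": 0}, {"x": -0.47, "y": 3.5, "z": 0, "rx": 0, "ry": 0, "rz": 0, "gripper": 0}])

```text
clock: 9.17
tcp_pos: [0.4631, 0.2926, 0.2986]
eef_rot: [0.713, 0.701, -0.0, -0.0]
force: [1.2, -0.5, 0.4]
opening: 0.002
```

Emit:
send_rows(series=[{"x": 0, "y": 0, "z": 0, "rx": 0, "ry": 0, "rz": 0, "gripper": 0}, {"x": 0, "y": 0, "z": -1.5, "rx": 0, "ry": 0, "rz": 0, "gripper": 0}, {"x": 0, "y": 0, "z": -1.5, "rx": 0, "ry": 0, "rz": 0, "gripper": 0}, {"x": 0, "y": 0, "z": -1.5, "rx": 0, "ry": 0, "rz": 0, "gripper": 0}, {"x": 0, "y": 0, "z": -1.5, "rx": 0, "ry": 0, "rz": 0, "gripper": 0}, {"x": 0, "y": 0, "z": -1.5, "rx": 0, "ry": 0, "rz": 0, "gripper": 0}, {"x": 0, "y": 0, "z": -1.5, "rx": 0, "ry": 0, "rz": 0, "gripper": 0}, {"x": 0, "y": 0, "z": -1.2, "rx": 0, "ry": 0, "rz": 0, "gripper": 0}])

```text
clock: 9.83
tcp_pos: [0.4634, 0.2899, 0.1953]
eef_rot: [0.714, 0.7, -0.001, -0.0]
force: [0.6, -0.6, 0.7]
opening: -0.006
```

Contact is expected near y = 0.315.

Emit:
send_rows(series=[{"x": 0.08, "y": 0.4, "z": 0, "rx": 0, "ry": 0, "rz": 0, "gripper": 0}, {"x": 0.08, "y": 0.4, "z": 0, "rx": 0, "ry": 0, "rz": 0, "gripper": 0}, {"x": 0.08, "y": 0.4, "z": 0, "rx": 0, "ry": 0, "rz": 0, "gripper": 0}, {"x": 0.08, "y": 0.4, "z": 0, "rx": 0, "ry": 0, "rz": 0, "gripper": 0}, {"x": 0.06, "y": 0.3, "z": 0, "rx": 0, "ry": 0, "rz": 0, "gripper": 0}, {"x": 0.04, "y": 0.2, "z": 0, "rx": 0, "ry": 0, "rz": 0, "gripper": 0}, {"x": 0.04, "y": 0.2, "z": 0, "rx": 0, "ry": 0, "rz": 0, "gripper": 0}, {"x": 0.04, "y": 0.2, "z": 0, "rx": 0, "ry": 0, "rz": 0, "gripper": 0}])

```text
clock: 10.5
tcp_pos: [0.4695, 0.3151, 0.1972]
eef_rot: [0.714, 0.7, -0.0, 0.0]
force: [-0.3, -6.3, 3.1]
opening: -0.002
```

Emit:
send_rows(series=[{"x": 0.04, "y": 0.2, "z": 0, "rx": 0, "ry": 0, "rz": 0, "gripper": 0}, {"x": 0.04, "y": 0.2, "z": 0, "rx": 0, "ry": 0, "rz": 0, "gripper": 0}, {"x": 0.02, "y": 0.1, "z": 0, "rx": 0, "ry": 0, "rz": 0, "gripper": 0}, {"x": 0.02, "y": 0.1, "z": 0, "rx": 0, "ry": 0, "rz": 0, "gripper": 0}, {"x": 0, "y": 0, "z": 0, "rx": 0, "ry": 0, "rz": 0, "gripper": 0}, {"x": 0, "y": 0, "z": 0, "rx": 0, "ry": 0, "rz": 0, "gripper": 0}, {"x": 0, "y": 0, "z": 0, "rx": 0, "ry": 0, "rz": 0, "gripper": 0}, {"x": 0, "y": 0, "z": 0, "rx": 0, "ry": 0, "rz": 0, "gripper": 0}])

```text
clock: 11.17
tcp_pos: [0.4698, 0.316, 0.1973]
eef_rot: [0.714, 0.7, -0.006, 0.003]
force: [-1.4, -15.3, 10.4]
opening: -0.001
```

The bolt stops at the same place (TCP 0.316 plus 18 mm puts the knob at 0.334) with 15 N against it, so it is home. It simply wasn't fully drawn at the start. Now I'll go back to the clip.

Emit:
send_rows(series=[{"x": -0.1, "y": -0.6, "z": 0, "rx": 0, "ry": 0, "rz": 0, "gripper": 0}, {"x": 0, "y": -1, "z": 0.5, "rx": 0, "ry": 0, "rz": 0, "gripper": 0}, {"x": 0, "y": -1, "z": 1.6, "rx": 0, "ry": 0, "rz": 0, "gripper": 0}, {"x": 0, "y": -1.4, "z": 1.8, "rx": 0, "ry": 0, "rz": 0, "gripper": 0}, {"x": 0, "y": -1.5, "z": 1.8, "rx": 0, "ry": 0, "rz": 0, "gripper": 0}, {"x": 0, "y": -1.5, "z": 1.8, "rx": 0, "ry": 0, "rz": 0, "gripper": 0}, {"x": 0, "y": -1.5, "z": 1.5, "rx": 0, "ry": 0, "rz": 0, "gripper": 0}, {"x": 0, "y": -1.5, "z": 0, "rx": 0, "ry": 0, "rz": 0, "gripper": 7}])

```text
clock: 11.83
tcp_pos: [0.4716, 0.2211, 0.2911]
eef_rot: [0.715, 0.7, 0.004, 0.001]
force: [0.0, 0.2, 0.2]
opening: 0.13
```

Emit:
send_rows(series=[{"x": 0.36, "y": -3, "z": 0, "rx": 0, "ry": 0, "rz": 0, "gripper": 7}, {"x": 0.36, "y": -3, "z": 0, "rx": 0, "ry": 0, "rz": 0, "gripper": 7}, {"x": 0.36, "y": -3, "z": 0, "rx": 0, "ry": 0, "rz": 0, "gripper": 7}, {"x": 0.36, "y": -3, "z": 0, "rx": 0, "ry": 0, "rz": 0, "gripper": 7}, {"x": 0.36, "y": -3, "z": 0, "rx": 0, "ry": 0, "rz": 0, "gripper": 7}, {"x": 0.36, "y": -3, "z": 0, "rx": 0, "ry": 0, "rz": 0, "gripper": 7}, {"x": 0.36, "y": -3, "z": 0, "rx": 0, "ry": 0, "rz": 0, "gripper": 7}, {"x": 0.36, "y": -2.7, "z": 0, "rx": 0, "ry": 0, "rz": 0, "gripper": 7}])

```text
clock: 12.5
tcp_pos: [0.4983, -0.0177, 0.2873]
eef_rot: [0.715, 0.699, 0.001, 0.0]
force: [-0.0, 0.5, 0.1]
opening: 0.819
```

Emit:
send_rows(series=[{"x": 0, "y": 0, "z": -1, "rx": 0, "ry": 0, "rz": 0, "gripper": 7}, {"x": 0, "y": 0, "z": -1, "rx": 0, "ry": 0, "rz": 0, "gripper": 7}, {"x": 0, "y": 0, "z": -1, "rx": 0, "ry": 0, "rz": 0, "gripper": 7}, {"x": 0, "y": 0, "z": -1, "rx": 0, "ry": 0, "rz": 0, "gripper": 7}, {"x": 0, "y": 0, "z": -1, "rx": 0, "ry": 0, "rz": 0, "gripper": 7}, {"x": 0, "y": 0, "z": -1, "rx": 0, "ry": 0, "rz": 0, "gripper": 7}, {"x": 0, "y": 0, "z": 0, "rx": 0, "ry": 0, "rz": 0, "gripper": 7}, {"x": 0, "y": 0, "z": 0, "rx": 0, "ry": 0, "rz": 0, "gripper": 7}])

```text
clock: 13.17
tcp_pos: [0.4977, -0.0154, 0.2257]
eef_rot: [0.714, 0.7, -0.001, -0.001]
force: [0.5, 0.7, 0.0]
opening: 0.822
```

```bash
python3 - w7 <<'E'
from w import *
o=mask(p,(5,150,80),(20,255,255))
P=rep('bars',o,(.088,.102))
if P is not None: print((P.min(0)+P.max(0))/2-s['tcp_pos'])
E
```

```text
13.1667 [ 0.4977 -0.0154  0.2257] [ 0.7143  0.6999 -0.0007 -0.0009] 0.8223372423770826 [-0.1183  0.1599  1.9923  0.0001  0.9918 -0.098 ]
bars 1036 mid [ 0.4987 -0.0189  0.0935] med [ 0.4808 -0.0191  0.0965] lo [ 0.4736 -0.0346  0.0934] hi [ 0.5237 -0.0029  0.098 ]
[ 0.001  -0.0036 -0.1323]
```

Emit:
send_rows(series=[{"x": 0.1, "y": -0.15, "z": -1, "rx": 0, "ry": 0, "rz": 0, "gripper": 7}, {"x": 0, "y": -0.1, "z": -1, "rx": 0, "ry": 0, "rz": 0, "gripper": 7}, {"x": 0, "y": -0.1, "z": -1, "rx": 0, "ry": 0, "rz": 0, "gripper": 7}, {"x": 0, "y": 0, "z": -1, "rx": 0, "ry": 0, "rz": 0, "gripper": 7}, {"x": 0, "y": 0, "z": -1, "rx": 0, "ry": 0, "rz": 0, "gripper": 7}, {"x": 0, "y": 0, "z": -1, "rx": 0, "ry": 0, "rz": 0, "gripper": 7}, {"x": 0, "y": 0, "z": -1, "rx": 0, "ry": 0, "rz": 0, "gripper": 7}, {"x": 0, "y": 0, "z": -0.9, "rx": 0, "ry": 0, "rz": 0, "gripper": 7}])

```text
clock: 13.88
tcp_pos: [0.499, -0.0195, 0.1465]
eef_rot: [0.715, 0.699, -0.0, -0.0]
force: [0.2, 0.3, -0.9]
opening: 0.817
```

Emit:
send_rows(series=[{"x": 0, "y": 0, "z": 0, "rx": 0, "ry": 0, "rz": 0, "gripper": 5}, {"x": 0, "y": 0, "z": 0, "rx": 0, "ry": 0, "rz": 0, "gripper": 4.5}, {"x": 0, "y": 0, "z": 0, "rx": 0, "ry": 0, "rz": 0, "gripper": 4}, {"x": 0, "y": 0, "z": 0, "rx": 0, "ry": 0, "rz": 0, "gripper": 3.5}, {"x": 0, "y": 0, "z": 0, "rx": 0, "ry": 0, "rz": 0, "gripper": 3}, {"x": 0, "y": 0, "z": 0, "rx": 0, "ry": 0, "rz": 0, "gripper": 2.5}, {"x": 0, "y": 0, "z": 0, "rx": 0, "ry": 0, "rz": 0, "gripper": 2}, {"x": 0, "y": 0, "z": 0, "rx": 0, "ry": 0, "rz": 0, "gripper": 2}], newtons=30)

```text
clock: 14.55
tcp_pos: [0.5046, -0.0198, 0.1525]
eef_rot: [0.715, 0.699, 0.004, 0.005]
force: [1.6, 1.7, 12.7]
opening: 0.307
```

```bash
python3 - w8 <<'E'
from w import *
print(s['force'])
o=mask(p,(5,150,80),(20,255,255))
P=rep('bars',o,(.07,.12))
k=np.hstack([p[:,120:520]]);cv2.imwrite("pics/w8c.png",k[...,::-1])
E
```

```text
14.55 [ 0.5046 -0.0198  0.1525] [0.7147 0.6994 0.0042 0.0047] 0.3073487646461478 [-0.1258  0.2816  2.0239  0.0011  0.8235 -0.1048]
[ 1.6493  1.7148 12.7392]
bars 3098 mid [ 0.5052 -0.0195  0.0892] med [ 0.5104 -0.0175  0.0999] lo [ 0.4922 -0.0348  0.0727] hi [ 0.5181 -0.0028  0.1035]
```

View pics/w8c.png

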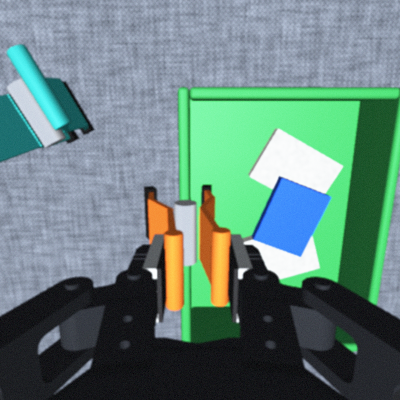

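The clip is squeezed open to its stop (about 26–30 mm over the bars), and both jaws are clear of the wall in view. The force is 12.7 N upward, from the pads swinging forward. I'll lift straight up.

Emit:
send_rows(series=[{"x": 0, "y": 0, "z": 0.5, "rx": 0, "ry": 0, "rz": 0, "gripper": 2}, {"x": 0, "y": 0, "z": 0.5, "rx": 0, "ry": 0, "rz": 0, "gripper": 2}, {"x": 0, "y": 0, "z": 0.5, "rx": 0, "ry": 0, "rz": 0, "gripper": 2}, {"x": 0, "y": 0, "z": 0.5, "rx": 0, "ry": 0, "rz": 0, "gripper": 2}, {"x": 0, "y": 0, "z": 0.5, "rx": 0, "ry": 0, "rz": 0, "gripper": 2}, {"x": 0, "y": 0, "z": 0.5, "rx": 0, "ry": 0, "rz": 0, "gripper": 2}, {"x": 0, "y": 0, "z": 0.5, "rx": 0, "ry": 0, "rz": 0, "gripper": 2}, {"x": 0, "y": 0, "z": 0.5, "rx": 0, "ry": 0, "rz": 0, "gripper": 2}])

```text
clock: 15.27
tcp_pos: [0.499, -0.0195, 0.1882]
eef_rot: [0.715, 0.699, -0.0, -0.0]
force: [0.4, 0.1, -0.8]
opening: 0.301
```

Emit:
send_rows(series=[{"x": 0, "y": 0, "z": 1, "rx": 0, "ry": 0, "rz": 0, "gripper": 2}, {"x": 0, "y": 0, "z": 2, "rx": 0, "ry": 0, "rz": 0, "gripper": 2}, {"x": 0, "y": 0, "z": 2, "rx": 0, "ry": 0, "rz": 0, "gripper": 2}, {"x": 0, "y": 0, "z": 2, "rx": 0, "ry": 0, "rz": 0, "gripper": 2}, {"x": 0, "y": 0, "z": 2, "rx": 0, "ry": 0, "rz": 0, "gripper": 2}, {"x": 0, "y": 0, "z": 2, "rx": 0, "ry": 0, "rz": 0, "gripper": 2}, {"x": 0, "y": 0, "z": 2, "rx": 0, "ry": 0, "rz": 0, "gripper": 2}, {"x": 0, "y": 0, "z": 2, "rx": 0, "ry": 0, "rz": 0, "gripper": 2}])

```text
clock: 15.93
tcp_pos: [0.4987, -0.0194, 0.3393]
eef_rot: [0.715, 0.699, -0.0, -0.0]
force: [0.8, 0.3, -0.0]
opening: 0.307
```

```bash
python3 - w9 <<'E'
from w import *
print(s['force'])
P=rep('clip',mask(p,(5,150,80),(20,255,255)),(.1,.4))
from scipy.spatial.transform import Rotation as R
print((P-s['tcp_pos']).min(0),(P-s['tcp_pos']).max(0))
# card
cs={}
for n in("top","scene"):
    q,dd=get_image(n);np.savez(n+"1.npz",p=q,d=dd);cs[n]=(q,dd,camera_info(n))
B={}
for n,box in(("top",(405,200,440,235)),("scene",(225,215,265,245))):
    q,dd,cc=cs[n];m=mask(q,(105,110,60),(128,255,255),box);v,u=np.nonzero(m);print(n,len(u),u.mean(),v.mean(),u.min(),u.max(),v.min(),v.max(),pts(cc,dd,m).mean(0));B[n]=ray(cc,u.mean(),v.mean())
print('tri',tri(B['top'],B['scene']))
q,dd,cc=cs['top'];m=np.zeros(q.shape[:2],np.uint8);m[195:245,375:455]=255;C=pts(cc,dd,m);C=C[(C[:,2]>.163)&(C[:,2]<.176)]
print('edge',len(C),C.min(0),C.max(0),C.mean(0),np.polyfit(C[:,1],C[:,0],1))
a=cv2.resize(cs['scene'][0][170:310,200:370],None,fx=3.5,fy=3.5,interpolation=cv2.INTER_CUBIC)
cv2.imwrite("pics/c9.png",a[...,::-1])
E
```

```text
15.9333 [ 0.4987 -0.0194  0.3393] [ 0.7146  0.6995 -0.0002 -0.0003] 0.30689987328172313 [-0.1262  0.0292  1.8856 -0.      1.2274 -0.1048]
[ 0.8412  0.3473 -0.0119]
clip 4247 mid [ 0.4893 -0.019   0.2509] med [ 0.5003 -0.0146  0.285 ] lo [ 0.4711 -0.034   0.216 ] hi [ 0.5112 -0.0026  0.2901]
[-0.0327 -0.017  -0.1335] [ 0.0138  0.0179 -0.0434]
top 11 419.72727272727275 218.54545454545453 417 422 218 219 [ 0.5429 -0.2852  0.1554]
scene 23 241.8695652173913 232.8695652173913 240 244 230 236 [ 0.5281 -0.2715  0.1519]
tri (array([ 0.5417, -0.2811,  0.1699]), np.float64(0.0012303542773240714))
edge 67 [ 0.5363 -0.3491  0.1638] [ 0.5468 -0.2128  0.1748] [ 0.5412 -0.2838  0.1686] [-0.0718  0.5208]
```

The clip is lifted with no residual force. By two-view triangulation the card mark is at (0.5417,-0.2811,0.170) with a 1.2 mm ray gap, which matches the edge midpoint from depth. Card yaw is about +4.1°. I'll move above it, hold high, and measure how the clip hangs.

Emit:
send_rows(series=[{"x": 0.27, "y": -1.65, "z": 0.1, "rx": 0, "ry": 0, "rz": 0.0058, "gripper": 2}, {"x": 0.27, "y": -1.65, "z": 0.1, "rx": 0, "ry": 0, "rz": 0.0058, "gripper": 2}, {"x": 0.27, "y": -1.65, "z": 0, "rx": 0, "ry": 0, "rz": 0.0058, "gripper": 2}, {"x": 0.27, "y": -1.65, "z": 0, "rx": 0, "ry": 0, "rz": 0.0058, "gripper": 2}, {"x": 0.27, "y": -1.65, "z": 0, "rx": 0, "ry": 0, "rz": 0.0058, "gripper": 2}, {"x": 0.27, "y": -1.65, "z": 0, "rx": 0, "ry": 0, "rz": 0.0058, "gripper": 2}, {"x": 0.27, "y": -1.65, "z": 0, "rx": 0, "ry": 0, "rz": 0.0058, "gripper": 2}, {"x": 0.27, "y": -1.65, "z": 0, "rx": 0, "ry": 0, "rz": 0.0058, "gripper": 2}])

```text
clock: 16.75
tcp_pos: [0.5198, -0.1519, 0.3375]
eef_rot: [0.698, 0.716, -0.001, -0.002]
force: [0.6, -0.4, -0.8]
opening: 0.307
```

Emit:
send_rows(series=[{"x": 0.27, "y": -1.65, "z": 0, "rx": 0, "ry": 0, "rz": 0.0058, "gripper": 2}, {"x": 0.27, "y": -1.65, "z": 0, "rx": 0, "ry": 0, "rz": 0.0058, "gripper": 2}, {"x": 0.27, "y": -1.65, "z": 0, "rx": 0, "ry": 0, "rz": 0.0058, "gripper": 2}, {"x": 0.27, "y": -1.65, "z": 0, "rx": 0, "ry": 0, "rz": 0.0058, "gripper": 2}, {"x": 0.27, "y": -1.65, "z": 0, "rx": 0, "ry": 0, "rz": 0.0058, "gripper": 2}, {"x": 0.27, "y": -1.65, "z": 0, "rx": 0, "ry": 0, "rz": 0.0058, "gripper": 2}, {"x": 0.27, "y": -1.65, "z": 0, "rx": 0, "ry": 0, "rz": 0.0058, "gripper": 2}, {"x": 0.2, "y": -1.4, "z": 0, "rx": 0, "ry": 0, "rz": 0.0058, "gripper": 2}])

```text
clock: 17.42
tcp_pos: [0.541, -0.2816, 0.3374]
eef_rot: [0.681, 0.732, -0.001, -0.002]
force: [-0.4, 0.9, -1.6]
opening: 0.305
```

```bash
python3 - w10 <<'E'
from w import *
print(s['force'])
P=pts(c,d,mask(p,(5,150,60),(20,255,255)));P=P[P[:,2]>.12]
ph=np.deg2rad(4.1);E=np.array([0.5417,-.2811,.17])
Rz=np.array([[np.cos(ph),np.sin(ph),0],[-np.sin(ph),np.cos(ph),0],[0,0,1]])
L=(P-E)@Rz.T; t=(s['tcp_pos']-E)@Rz.T;print('tcp in card',t)
for z in np.arange(.02,.13,.01):
    q=L[(L[:,2]>=z)&(L[:,2]<z+.01)]
    if len(q)>5:
        a=q[q[:,0]<t[0]-.0];b=q[q[:,0]>=t[0]]
        f=lambda g:(len(g),np.round(g.min(0)[:2],4),np.round(g.max(0)[:2],4)) if len(g) else None
        print(round(z,3),f(a),f(b))
q,dd=get_image("scene");np.savez("scene1.npz",p=q,d=dd)
a=cv2.resize(q[150:290,190:300],None,fx=3.5,fy=3.5,interpolation=cv2.INTER_CUBIC)
w=p[:,110:510];k=np.zeros((490,790,3),np.uint8);k[:400,:400]=w;k[:490,402:787]=a
cv2.imwrite("pics/m10.png",k[...,::-1])
E
```

```text
17.4167 [ 0.541  -0.2816  0.3374] [ 0.6814  0.7319 -0.0005 -0.002 ] 0.3050506371862988 [-0.5513  0.2528  1.635  -0.0002  1.2579 -0.6226]
[-0.3685  0.9446 -1.5621]
tcp in card [-0.0007 -0.0005  0.1674]
0.03 (30, array([-0.0336, -0.0153]), array([-0.0325,  0.0101])) (37, array([0.0031, 0.0076]), array([0.0063, 0.0154]))
0.04 (62, array([-0.0329, -0.0165]), array([-0.0278,  0.0155])) (24, array([0.0043, 0.0118]), array([0.007 , 0.0155]))
0.05 (159, array([-0.0298, -0.0121]), array([-0.0252,  0.0155])) (64, array([0.0038, 0.0036]), array([0.0081, 0.0153]))
0.06 (312, array([-0.028, -0.007]), array([-0.0196,  0.0154])) (69, array([0.0009, 0.0077]), array([0.0067, 0.0153]))
0.07 (169, array([-0.0209, -0.0005]), array([-0.0147,  0.0153])) (184, array([ 0.0003, -0.0145]), array([0.0041, 0.0156]))
0.08 (43, array([-0.016 ,  0.0064]), array([-0.0132,  0.0153])) (265, array([ 0.0013, -0.0149]), array([0.0064, 0.0153]))
0.09 (35, array([-0.0145,  0.0144]), array([-0.012 ,  0.0154])) (303, array([ 0.0032, -0.0149]), array([0.007 , 0.0153]))
0.1 (30, array([-0.0155,  0.0099]), array([-0.0112,  0.0154])) (43, array([ 0.0049, -0.0091]), array([0.0101, 0.0169]))
0.11 (1158, array([-0.0152, -0.0172]), array([-0.007 ,  0.0176])) (1134, array([ 0.0048, -0.0173]), array([0.0126, 0.0175]))
0.12 (42, array([-0.014 , -0.0106]), array([-0.0137,  0.0108])) None
```

View pics/m10.png

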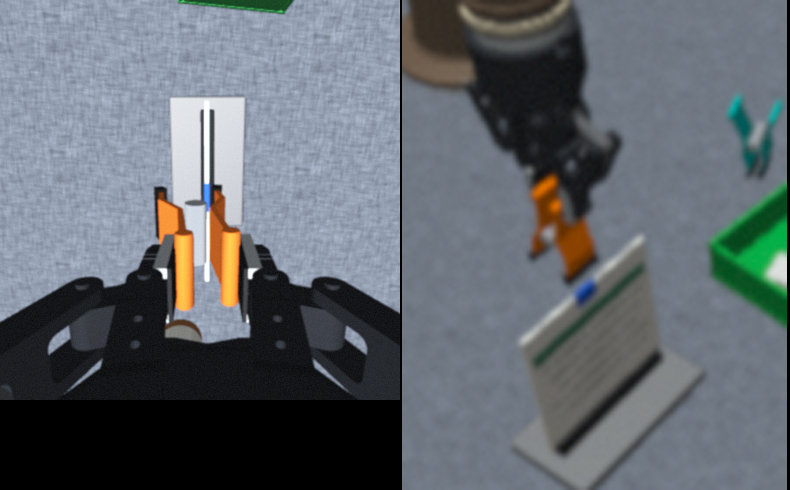

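Viewed: the open clip sits above the card with its blue mark at (207,195), but the pin (195,235) and jaws are shifted to -x of the bars' middle. The clip therefore hangs tilted about the card's y axis. I'll measure its camera-facing side profile.

```bash
python3 - w11 <<'E'
from w import *
H=np.full(p.shape[:2],255,np.uint8);H[:, :215]=0;H[:,420:]=0
v,u=np.nonzero((H>0)&(d>0));P=pts(c,d,H);hsv=cv2.cvtColor(np.ascontiguousarray(p),cv2.COLOR_RGB2HSV)[v,u]
ph=np.deg2rad(4.1);E=np.array([0.5417,-.2811,.17])
Rz=np.array([[np.cos(ph),np.sin(ph),0],[-np.sin(ph),np.cos(ph),0],[0,0,1]])
L=(P-E)@Rz.T
i=(abs(L[:,0])<.05)&(abs(L[:,1])<.025)&(L[:,2]>.012)&(L[:,2]<.125);L=L[i];hsv=hsv[i]
org=(hsv[:,1]>150)&(hsv[:,0]<21);grey=(hsv[:,1]<70)&(hsv[:,2]>70);dark=hsv[:,2]<60
G=L[grey&(L[:,2]>.05)&(L[:,2]<.1)&(abs(L[:,0])<.02)]
print('pin',len(G),G.min(0),G.max(0),np.median(G,0))
D=L[dark&(L[:,2]<.05)]
for n,g in(('lip-',D[D[:,0]<-.015]),('lip+',D[D[:,0]>=-.015])):
    if len(g):print(n,len(g),g.min(0),g.max(0),np.median(g,0))
for n,g in(('bar-',L[org&(L[:,2]>.105)&(L[:,0]<0)]),('bar+',L[org&(L[:,2]>.105)&(L[:,0]>0)])):
    print(n,len(g),g.min(0),g.max(0),'top',g[g[:,2]>np.percentile(g[:,2],90)].mean(0))
S=L[org&(L[:,1]>.0135)]
for z in np.arange(.02,.12,.01):
    q=S[(S[:,2]>=z)&(S[:,2]<z+.01)];a=np.sort(q[:,0])
    if len(a):print(round(z,3),len(a),'-',a[a<-.005][[0,-1]] if (a<-.005).any() else '','+',a[a>=-.005][[0,-1]] if (a>=-.005).any() else '')
E
```

```text
17.5167 [ 0.5413 -0.2826  0.338 ] [ 0.6821  0.7312 -0.0006 -0.0011] 0.3004629540835982 [-0.5522  0.2529  1.6336 -0.0007  1.2575 -0.6214]
pin 1131 [-0.0196 -0.0182  0.0505] [0.0099 0.0162 0.0998] [-0.0058  0.0051  0.0765]
lip- 123 [-0.0346 -0.017   0.0355] [-0.0273  0.0164  0.0437] [-0.0332  0.012   0.0389]
lip+ 56 [0.0022 0.0056 0.0308] [0.0073 0.0163 0.0374] [0.0035 0.0149 0.0354]
bar- 1205 [-0.0152 -0.0182  0.1052] [-0.0068  0.0163  0.1248] top [-0.0123 -0.0013  0.1205]
bar+ 1131 [ 0.0051 -0.0182  0.1085] [0.013  0.0162 0.1193] top [0.0099 0.0012 0.1159]
0.03 8 -  + [0.0041 0.0067]
0.04 36 - [-0.0312 -0.0275] + [0.0046 0.0074]
0.05 49 - [-0.0293 -0.0249] + [0.0042 0.0084]
0.06 62 - [-0.0264 -0.0193] + [0.0012 0.007 ]
0.07 56 - [-0.0202 -0.0142] + [0.0006 0.0042]
0.08 70 - [-0.0157 -0.013 ] + [0.0021 0.0063]
0.09 71 - [-0.0142 -0.0117] + [0.0038 0.0072]
0.1 41 - [-0.0133 -0.0109] + [0.0054 0.0092]
0.11 297 - [-0.0143 -0.0069] + [0.0053 0.0128]
```

Tilt from bars, pin, lips and side profile agrees at about 8.7° about the card's y. I'll tilt the tool to set the clip upright, shift it, and re-measure.

Emit:
send_rows(series=[{"x": -0.1, "y": 0.01, "z": 0, "rx": 0.0015, "ry": -0.021, "rz": 0, "gripper": 2}, {"x": -0.1, "y": 0.01, "z": 0, "rx": 0.0015, "ry": -0.021, "rz": 0, "gripper": 2}, {"x": -0.1, "y": 0.01, "z": 0, "rx": 0.0015, "ry": -0.021, "rz": 0, "gripper": 2}, {"x": -0.1, "y": 0.01, "z": 0, "rx": 0.0015, "ry": -0.021, "rz": 0, "gripper": 2}, {"x": -0.1, "y": 0.01, "z": 0, "rx": 0.0015, "ry": -0.021, "rz": 0, "gripper": 2}, {"x": -0.1, "y": 0, "z": 0, "rx": 0.0015, "ry": -0.021, "rz": 0, "gripper": 2}, {"x": -0.1, "y": 0, "z": 0, "rx": 0.0015, "ry": -0.021, "rz": 0, "gripper": 2}, {"x": 0, "y": 0, "z": 0, "rx": 0, "ry": 0, "rz": 0, "gripper": 2}])

```text
clock: 18.23
tcp_pos: [0.5341, -0.2805, 0.34]
eef_rot: [0.68, 0.73, 0.054, 0.051]
force: [0.3, -0.1, -0.5]
opening: 0.301
```

```bash
cat > prof.py <<'E'
from w import *
def prof(zlo=.012,zhi=.14):
    H=np.full(p.shape[:2],255,np.uint8);H[:, :215]=0;H[:,420:]=0
    v,u=np.nonzero((H>0)&(d>0));P=pts(c,d,H);hsv=cv2.cvtColor(np.ascontiguousarray(p),cv2.COLOR_RGB2HSV)[v,u]
    ph=np.deg2rad(4.1);E=np.array([0.5417,-.2811,.17])
    Rz=np.array([[np.cos(ph),np.sin(ph),0],[-np.sin(ph),np.cos(ph),0],[0,0,1]])
    L=(P-E)@Rz.T;print('tcp card',(s['tcp_pos']-E)@Rz.T,s['force'])
    white=(hsv[:,1]<60)&(hsv[:,2]>150)&(abs(L[:,2])<.004)&(abs(L[:,0])<.02)&(abs(L[:,1])<.075)
    W=L[white];print('card edge',len(W),np.median(W,0),W.min(0),W.max(0),np.polyfit(W[:,1],W[:,0],1) if len(W)>9 else '')
    bl=(abs(hsv[:,0].astype(int)-116)<10)&(hsv[:,1]>120)&(abs(L[:,2])<.004)&(abs(L[:,0])<.03);W=L[bl]
    if len(W):print('blue',len(W),W.min(0),W.max(0),np.median(W,0))
    i=(abs(L[:,0])<.05)&(abs(L[:,1])<.025)&(L[:,2]>zlo)&(L[:,2]<zhi);L=L[i];hsv=hsv[i]
    org=(hsv[:,1]>150)&(hsv[:,0]<21);dark=hsv[:,2]<60
    zt=L[org][:,2].max()
    D=L[dark&(L[:,2]<zt-.065)]
    for n,g in(('lip-',D[D[:,0]<-.003]),('lip+',D[D[:,0]>=.003])):
        if len(g):print(n,len(g),g.min(0),g.max(0),np.median(g,0))
    for n,g in(('bar-',L[org&(L[:,2]>zt-.018)&(L[:,0]<0)]),('bar+',L[org&(L[:,2]>zt-.018)&(L[:,0]>0)])):
        print(n,len(g),g.min(0),g.max(0),'top',g[g[:,2]>np.percentile(g[:,2],90)].mean(0))
    S=L[org&(L[:,1]>.0125)]
    for z in np.arange(zt-.1,zt,.01):
        q=S[(S[:,2]>=z)&(S[:,2]<z+.01)];a=np.sort(q[:,0])
        if len(a):
            m,b=a[a<0],a[a>=0];print(round(z,3),len(a),'-',m[[0,-1]] if len(m) else '','+',b[[0,-1]] if len(b) else '','mid',(m.mean()+b.mean())/2 if len(m) and len(b) else '')
E
python3 - w12 <<'E'
from prof import *
prof()
E
```

```text
18.2333 [ 0.5341 -0.2805  0.34  ] [0.6797 0.7297 0.0543 0.0505] 0.3010159152064207 [-0.5928  0.1785  1.7253  0.1013  1.1226 -0.7023]
tcp card [-0.0075  0.0012  0.17  ] [ 0.2957 -0.14   -0.5213]
card edge 369 [-0.0018  0.0426  0.0001] [-0.0034 -0.0117 -0.0037] [-0.0001  0.0706  0.0022] [-0.0039 -0.0016]
blue 74 [-0.0036 -0.0083 -0.0036] [0.0001 0.0111 0.0023] [-0.002   0.0015  0.0004]
lip- 132 [-0.0215 -0.0145  0.0339] [-0.0136  0.0187  0.0419] [-0.0198  0.0144  0.0384]
lip+ 61 [0.015  0.0081 0.0345] [0.0204 0.0187 0.0413] [0.0161 0.0171 0.0395]
bar- 1210 [-0.0143 -0.0157  0.1101] [-0.0057  0.0189  0.1279] top [-0.0117  0.003   0.1214]
bar+ 1164 [ 0.0064 -0.0155  0.1122] [0.0141 0.0188 0.1242] top [0.0112 0.0016 0.1202]
0.038 48 - [-0.0193 -0.0161] + [0.0163 0.0194] mid -0.00015519182646425017
0.048 54 - [-0.0188 -0.0153] + [0.0164 0.0189] mid -1.564310432118632e-05
0.058 145 - [-0.0187 -0.0117] + [0.0121 0.0192] mid 0.0002639274668812721
0.068 136 - [-0.0144 -0.0085] + [0.0077 0.0149] mid 0.000129207146349254
0.078 90 - [-0.0097 -0.0076] + [0.0076 0.011 ] mid 8.069739106148464e-05
0.088 112 - [-0.01   -0.0076] + [0.008  0.0113] mid 3.583475879752329e-05
0.098 103 - [-0.0104 -0.0081] + [0.0082 0.011 ] mid -3.531781945185879e-05
0.108 232 - [-0.0131 -0.0059] + [0.0064 0.0141] mid -0.0006070895535127937
0.118 323 - [-0.0125 -0.006 ] + [0.0071 0.0133] mid 0.0006868968853468204
```

The clip now hangs upright: its midline is within 0.3 mm at all heights. It is centred on the mark in y to 0.1 mm, and the edge sits at x = -1.8 mm in the same view. I'll shift -1.6 mm and come down 5.4 cm.

Emit:
send_rows(series=[{"x": -0.16, "y": 0, "z": -0.3, "rx": 0, "ry": 0, "rz": 0, "gripper": 2}, {"x": 0, "y": 0, "z": -0.5, "rx": 0, "ry": 0, "rz": 0, "gripper": 2}, {"x": 0, "y": 0, "z": -0.5, "rx": 0, "ry": 0, "rz": 0, "gripper": 2}, {"x": 0, "y": 0, "z": -0.5, "rx": 0, "ry": 0, "rz": 0, "gripper": 2}, {"x": 0, "y": 0, "z": -0.5, "rx": 0, "ry": 0, "rz": 0, "gripper": 2}, {"x": 0, "y": 0, "z": -0.5, "rx": 0, "ry": 0, "rz": 0, "gripper": 2}, {"x": 0, "y": 0, "z": 0, "rx": 0, "ry": 0, "rz": 0, "gripper": 2}, {"x": 0, "y": 0, "z": 0, "rx": 0, "ry": 0, "rz": 0, "gripper": 2}])

```text
clock: 18.95
tcp_pos: [0.5331, -0.2803, 0.3111]
eef_rot: [0.68, 0.73, 0.054, 0.049]
force: [-0.0, 0.5, -0.8]
opening: 0.305
```

```bash
python3 - w13 <<'E'
from prof import *
prof(.006)
E
```

```text
18.95 [ 0.5331 -0.2803  0.3111] [0.6796 0.7299 0.0538 0.0495] 0.30508582353066915 [-0.5934  0.2034  1.7557  0.1034  1.0698 -0.7094]
tcp card [-0.0086  0.0014  0.1411] [-0.0026  0.5194 -0.8068]
card edge 475 [-0.0019  0.0424  0.0001] [-0.0178 -0.0018 -0.004 ] [0.0001 0.071  0.0039] [ 0.0054 -0.0022]
blue 26 [-0.0036  0.0059 -0.0009] [-0.0007  0.0117  0.002 ] [-0.0029  0.009   0.0005]
lip- 116 [-0.0226 -0.0143  0.0061] [-0.0161  0.019   0.0133] [-0.0217  0.0146  0.0087]
lip+ 47 [0.0143 0.0091 0.0063] [0.0193 0.019  0.0133] [0.0158 0.0178 0.0109]
bar- 1219 [-0.0149 -0.0152  0.0803] [-0.0069  0.0191  0.096 ] top [-0.0124  0.0016  0.0923]
bar+ 1176 [ 0.0051 -0.0158  0.078 ] [0.0133 0.0191 0.0956] top [0.01   0.0014 0.0913]
0.006 35 - [-0.0206 -0.0174] + [0.0149 0.0175] mid -0.0017364122501095439
0.016 48 - [-0.0199 -0.0175] + [0.0153 0.0178] mid -0.0013216778916407372
0.026 119 - [-0.0201 -0.0139] + [0.0119 0.018 ] mid -0.0011499713846402047
0.036 155 - [-0.0163 -0.0106] + [0.0082 0.0148] mid -0.0008360255138481505
0.046 98 - [-0.0118 -0.0087] + [0.0064 0.0101] mid -0.0013469705954461215
0.056 110 - [-0.0111 -0.0089] + [0.0066 0.01  ] mid -0.0012067101915785982
0.066 112 - [-0.0115 -0.0091] + [0.007  0.0098] mid -0.001230385528481556
0.076 60 - [-0.0142 -0.0092] + [0.0063 0.011 ] mid -0.0013865773164750727
0.086 538 - [-0.0147 -0.0071] + [0.0053 0.0133] mid -0.0009471312122616869
```

Emit:
send_rows(series=[{"x": -0.06, "y": -0.08, "z": -0.4, "rx": 0, "ry": 0, "rz": 0, "gripper": 2}, {"x": 0, "y": 0, "z": -0.4, "rx": 0, "ry": 0, "rz": 0, "gripper": 2}, {"x": 0, "y": 0, "z": -0.4, "rx": 0, "ry": 0, "rz": 0, "gripper": 2}, {"x": 0, "y": 0, "z": -0.4, "rx": 0, "ry": 0, "rz": 0, "gripper": 2}, {"x": 0, "y": 0, "z": -0.4, "rx": 0, "ry": 0, "rz": 0, "gripper": 2}, {"x": 0, "y": 0, "z": -0.4, "rx": 0, "ry": 0, "rz": 0, "gripper": 2}, {"x": 0, "y": 0, "z": -0.2, "rx": 0, "ry": 0, "rz": 0, "gripper": 2}, {"x": 0, "y": 0, "z": 0, "rx": 0, "ry": 0, "rz": 0, "gripper": 2}])

```text
clock: 19.67
tcp_pos: [0.5323, -0.2811, 0.2849]
eef_rot: [0.68, 0.73, 0.054, 0.049]
force: [0.0, -0.5, -0.9]
opening: 0.307
```

Emit:
send_rows(series=[{"x": 0, "y": 0, "z": 0, "rx": 0, "ry": 0, "rz": 0, "gripper": 2}, {"x": 0, "y": 0, "z": 0, "rx": 0, "ry": 0, "rz": 0, "gripper": 2}, {"x": 0, "y": 0, "z": 0, "rx": 0, "ry": 0, "rz": 0, "gripper": 2}, {"x": 0, "y": 0, "z": 0, "rx": 0, "ry": 0, "rz": 0, "gripper": 2}, {"x": 0, "y": 0, "z": 0, "rx": 0, "ry": 0, "rz": 0, "gripper": 2}, {"x": 0, "y": 0, "z": 0, "rx": 0, "ry": 0, "rz": 0, "gripper": 2}, {"x": 0, "y": 0, "z": 0, "rx": 0, "ry": 0, "rz": 0, "gripper": 2}, {"x": 0, "y": 0, "z": 0, "rx": 0, "ry": 0, "rz": 0, "gripper": 2}])

```text
clock: 20.33
tcp_pos: [0.5327, -0.2813, 0.2859]
eef_rot: [0.68, 0.73, 0.054, 0.05]
force: [-0.2, -0.7, -1.5]
opening: 0.303
```

```bash
python3 - w14 <<'E'
from prof import *
prof(-.03)
q,dd=get_image("scene");t,td=get_image("top")
a=cv2.resize(q[170:290,200:300],None,fx=3.9,fy=3.9,interpolation=cv2.INTER_CUBIC)
w=p[:,110:510];k=np.zeros((470,795,3),np.uint8);k[:400,:400]=w;k[:468,402:792]=a
cv2.imwrite("pics/m14.png",k[...,::-1])
# bystanders: base outline & knob unchanged
cc=camera_info("top");tp,_=load("top")
for n,lo,hi,box in(("amber",(5,80,40),(25,255,255),(470,210,520,250)),("sprayer",(8,150,100),(16,255,255),(100,210,165,270)),("knob",(0,110,70),(8,255,255),(190,225,225,255))):
    r=[np.array(np.nonzero(mask(x,lo,hi,box)))[::-1].mean(1) for x in(tp,t)];print(n,*r)
E
```

```text
20.3333 [ 0.5327 -0.2813  0.2859] [0.6796 0.7299 0.0539 0.0502] 0.30277172690094833 [-0.5952  0.2281  1.7795  0.1067  1.0204 -0.7173]
tcp card [-0.009   0.0004  0.1159] [-0.162  -0.6583 -1.5204]
card edge 690 [-0.0019  0.04    0.0002] [-0.0035 -0.0697 -0.004 ] [0.0189 0.0709 0.0035] [-0.0091 -0.0013]
lip- 115 [-0.0229 -0.0152 -0.0194] [-0.0164  0.0179 -0.0121] [-0.022   0.0136 -0.0165]
lip+ 50 [ 0.0138  0.0083 -0.0195] [ 0.0187  0.018  -0.0119] [ 0.016   0.0168 -0.0143]
bar- 1234 [-0.0154 -0.0164  0.0549] [-0.0073  0.018   0.0713] top [-0.0128  0.0006  0.0672]
bar+ 1183 [ 0.0047 -0.0165  0.0585] [0.0127 0.0181 0.0703] top [ 0.0097 -0.0001  0.0662]
-0.019 36 - [-0.0209 -0.0177] + [0.0145 0.0178] mid -0.0019470711436965224
-0.009 49 - [-0.0203 -0.0178] + [0.0148 0.0172] mid -0.0016271221548748542
0.001 105 - [-0.0204 -0.0143] + [0.0109 0.0174] mid -0.0014903120696968522
0.011 126 - [-0.0166 -0.011 ] + [0.0076 0.0143] mid -0.001243193723625179
0.021 94 - [-0.0117 -0.0087] + [0.006  0.0097] mid -0.0015253395138516467
0.031 99 - [-0.0115 -0.0093] + [0.0063 0.0096] mid -0.0014713176546196829
0.041 106 - [-0.0119 -0.0095] + [0.0066 0.0094] mid -0.001594450403333063
0.051 69 - [-0.0147 -0.0095] + [0.0052 0.0115] mid -0.002148157081445271
0.061 461 - [-0.0147 -0.0075] + [0.0048 0.0126] mid -0.0013496308379389622
amber [494.3896 229.8233] [489. 242.]
sprayer [127.2286 243.9571] [127.303  243.8333]
knob [213.5909 241.7273] [201.2917 239.0417]
```

View pics/m14.png

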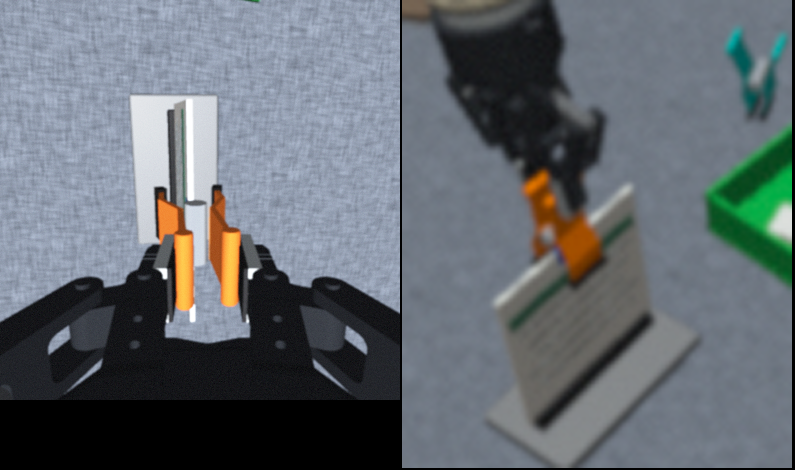

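The last picture shows the jaws gaping either side of the card at the blue mark, the lips about 1.5 cm below the edge, and no contact. In the top view the arm may be covering the amber bottle, so I'll check it in the scene view and then hand in.

Run:
```python
from h import *
a,_=load("scene");b,_=get_image("scene")
for n,lo,hi,box in(("amber",(5,120,60),(22,255,255),(150,285,195,335)),("stand+card green",(50,60,30),(90,255,255),(220,215,270,265))):
    for x in(a,b):
        v,u=np.nonzero(mask(x,lo,hi,box));print(n,len(u),u.mean().round(1),v.mean().round(1))
print('bowl diff',np.abs(a[225:260,350:395].astype(int)-b[225:260,350:395]).mean(),'base diff',np.abs(a[262:290,225:275].astype(int)-b[262:290,225:275]).mean())
s=observe();print(s['clock'],s['opening'],s['force']);print(hand_in())
```

```text
amber 357 169.2 310.5
amber 358 169.3 310.6
stand+card green 64 242.7 239.6
stand+card green 43 240.0 242.1
bowl diff 2.7547089947089947 base diff 2.4414285714285713
20.5333 0.30153560947440844 [-1.15098116  0.7955181  -0.4867331 ]
the job is handed in; nothing more can be done
None
```

The job is handed in at 20.5 s: the bolt is home, and the orange clip is held open over the record card at its blue mark.

- **Bolt:** I slid it home to a firm stop. A second grip 8 mm higher and a separate push from behind, at 15–18 N, all stopped at the same place. The cameras measured only about 36 mm of travel rather than 40 mm. I took that to mean the bolt was not fully drawn back at the start, but I could not see the rod's end inside the keeper.
- **Clip:** I squeezed it to its stop and lifted it off the tray wall. It hung about 9° off upright in the grip, so I tilted the tool to correct that.
- **Final position:** The clip is upright and centred on the card's edge to within about 0.5 mm across it. Along the edge it is within about 1 mm of the blue mark. The lips are about 31 mm apart and about 15 mm below the edge, roughly 14 mm clear of the card on each side. The force reading was about zero.
- **Other objects:** The amber bottle, sprayer, bowl and stand base showed no movement. In the top view the amber bottle's outline had changed, which I put down to the arm covering it; the scene view showed it in place. The card's green band also read differently in the scene view, because the clip now covers part of it.

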